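Change over the bell-nut engraver

ROBOT

A 6-joint arm with a two-finger parallel gripper is mounted at the origin on the work surface. World frame = base frame: x ahead of the robot, y to its left, z up, the work surface at z = 0. Lengths are in m, angles in rad, forces in N, time in s.
With the tool pointing down it reaches from about 0.35 to 0.975 m from the base axis. Payload 4.9 kg.
Tool frame: the origin (TCP) lies at the very end of the fingers, on their centre line; the grasp point (between the pads) lies ctrl.grip_point_offset behind it (ctrl.grip_point_offset is the distance from the TCP to the grasp point, in m); z points along the fingers, y is the line along which they close (so a half turn about z gives the same grasp; the last joint's range is limited). The gripper opens to 85 mm and grips with 20 to 120 N. Pads are 22 mm wide; open, the fingers measure 114 mm over their backs; the gripper's body (76 mm by 85 mm) begins 54 mm behind the grasp point. The pads swing forward as they close: fully open they stand 13 mm farther back than shut.
Start: joints at [1.044, 0.053, 1.613, -0, 1.476, -0.119], TCP at [0.248, 0.574, 0.231] pointing down, gripper open.
Joint ranges: [-3.01, 3.01], [-1.01, 2.22], [0.06, 2.58], [-1.02, 4.17], [0.09, 2.62], [-3.14, 3.14]. Speed limits (rad/s): [2.57, 2.57, 3.14, 3.14, 3.14, 3.14].

INTERFACE

Orientations are given as a rotation vector (axis times angle).
In Python, from station import ctrl gives the robot as it stands. The module is installed in compiled form; this text tells all that it offers.
- The arm moves only by the tool drive_tool, never from a script. Its argument "steps" is a list of rows, each an object with "translation": the shift along the tool's x, y, z normalised to -1 to 1, where 1 is 4 cm, a list of three; "angular": the turn, a rotation vector about the tool's x, y, z normalised to -1 to 1, where 1 is 8 degrees, a list of three; "gripper": the opening, from 0 (shut) to 1 (fully open). In form: [{"translation": [dx, dy, dz], "angular": [wx, wy, wz], "gripper": gripper}, ...]. A call has 1 to 8 rows; each row shifts and turns the commanded pose from where the row before left it, along the tool's axes as they then stand; what a row does not reach is not made up. A row lasts 1/8 s, in which the tool goes at most 62.5 mm and 10.7 degrees, less where a joint would pass 70% of its speed; a pose out of reach is approached as far as the arm can. A call with a number of a shift or a turn outside -1 to 1 is refused whole. A call with a gripper value outside its range is refused whole. The fingers move at their own pace and stop on an object; "force" is the grip in N (left out, the last holds). Time passes only in rows, so rows that do not move let the fingers close. It gives the time, the measured TCP pose, the force, the opening and the grip force at its end, in the units of the state.
- ctrl.get_obs(): the state, without advancing time (a new reading comes with each control period).
- ctrl.get_image(name): name is "scene" or "top" or "wrist"; returns a dict with "color" (420x560x3 uint8, red, green, blue), "depth" (420x560 float32, m along the optical axis (not along the pixel's ray), 0 where there is no reading), "fx", "fy", "cx", "cy" (pixels), "R" (3x3) and "t" (3): a world point X has camera coordinates R X + t. Camera axes: x right, y down, z forward; pixel columns grow to the right and rows downward; lengths in m; the calibration is good to about 2 mm. A picture is of the moment at which its call begins.
- ctrl.finish_job(): hands the job in; it is judged then, once.
The state is a dict: "t": time; "q": joint angles; "dq": joint speeds; "effort": joint torques, N m; "tool_pos": TCP position; "tool_rot": TCP orientation; "contact_force": force on the tool from outside, world axes, zero at the start; "wrist_torque": the same for the moment, N m; "opening": finger opening in m; "grip_force": force on a finger pad.
Only numpy, scipy, OpenCV 4.12 (cv2) and the standard library are available. Lean on these libraries where they do the work, as an engineer would, in place of code of your own. Each camera call takes 0.05 s, during which the arm holds its last target. There are 200 camera calls.

TASK

Change over the engraver: before moving anything else, press the red mushroom stop fully down so that it stays down. Then, in any order, lay every engraved nut (gold with white rings) flat in the felt tray, lay every plain bronze nut flat in a pallet pocket of its own, and set the depth sleeve to 4; only when all that is done, turn the black collar under the red head clockwise until the head is fully up again. Leave the two bells where they stand.

Things in the scene. Friction and masses are not known exactly. Their poses are not given: they have to be found in the camera images.
- plain1: Plain dark-brown bronze hex nut, 40 mm across flats, 46 mm across corners, 28 mm thick, 0.3 kg, both faces alike; origin at its centre (14 mm above what it lies on), z along the bore, flats' normals at 0, 60 and 120 degrees from its x axis. May be absent. Starts flat on the bench in front of the pallet; belongs flat in a pallet pocket of its own.
- plain2: Plain dark-brown bronze hex nut, 40 mm across flats, 46 mm across corners, 28 mm thick, 0.3 kg, both faces alike; origin at its centre (14 mm above what it lies on), z along the bore, flats' normals at 0, 60 and 120 degrees from its x axis. May be absent. Starts flat on the bench in front of the pallet; belongs flat in a pallet pocket of its own.
- plain3: Plain dark-brown bronze hex nut, 40 mm across flats, 46 mm across corners, 28 mm thick, 0.3 kg, both faces alike; origin at its centre (14 mm above what it lies on), z along the bore, flats' normals at 0, 60 and 120 degrees from its x axis. May be absent. Starts flat on the bench in front of the pallet; belongs flat in a pallet pocket of its own.
- plain4: Plain dark-brown bronze hex nut, 40 mm across flats, 46 mm across corners, 28 mm thick, 0.3 kg, both faces alike; origin at its centre (14 mm above what it lies on), z along the bore, flats' normals at 0, 60 and 120 degrees from its x axis. May be absent. Starts flat on the bench in front of the pallet; belongs flat in a pallet pocket of its own.
- done1: Engraved gold nut, white ring on both faces: hex nut, 40 mm across flats, 46 mm across corners, 28 mm thick, 0.3 kg, both faces alike; origin at its centre (14 mm above what it lies on), z along the bore, flats' normals at 0, 60 and 120 degrees from its x axis. May be absent. Starts in a pallet pocket; belongs flat in the felt tray.
- done2: Engraved gold nut, white ring on both faces: hex nut, 40 mm across flats, 46 mm across corners, 28 mm thick, 0.3 kg, both faces alike; origin at its centre (14 mm above what it lies on), z along the bore, flats' normals at 0, 60 and 120 degrees from its x axis. May be absent. Starts in a pallet pocket; belongs flat in the felt tray.
- done3: Engraved gold nut, white ring on both faces: hex nut, 40 mm across flats, 46 mm across corners, 28 mm thick, 0.3 kg, both faces alike; origin at its centre (14 mm above what it lies on), z along the bore, flats' normals at 0, 60 and 120 degrees from its x axis. May be absent. Starts in a pallet pocket; belongs flat in the felt tray.
- pallet: Fixed aluminium pallet with blue ribs, 158 (x) by 234 (y) mm, origin under its centre. 2 x 3 pockets 70 mm square, centres at x = -38, +38 and y = -76, 0, +76 mm; pocket floor 8 mm above the origin; ribs 6 mm thick, 10 mm high above the floor (top at 18 mm). A nut flat in a pocket has its centre 22 mm above the origin.
- tray: Fixed wooden tray with green felt, 210 (x) by 104 (y) mm, origin under its centre; floor 6 mm up, rim 8 mm wide, its top at 16 mm, inner floor 194 by 88 mm. A nut flat in it has its centre 20 mm above the origin. It stands left or right of the pallet; the green stock bin is on the other side.
- stop (a joint): Travel of the red mushroom head on a yellow box (90 x 90 mm, 50 high; left or right side of the bench): 0 = up, 0.010 m = fully down. Takes 4 to 6 N to press and stays where it is left. Geared to the black collar below: going down turns the collar 0.9 rad counter-clockwise; turning the collar back clockwise raises the head.
- stop_top (a point): Centre of the top of the red mushroom head (42 mm across; top 93 mm above the bench when up, 83 mm when down). Press straight down here.
- collar (a joint): Angle of the knurled black reset collar under the red head: 0 = head up, 0.9 rad = head down. Grows counter-clockwise seen from above, so resetting is a clockwise turn, to a stop at 0. Light to turn (under 0.1 N m).
- collar_grip (a point): On the collar's axis at mid height, 62 mm above the bench. Collar 56 mm across, 22 mm high (51 to 73 mm above the bench); the red head above it is narrower (42 mm), so open fingers pass beside it from above. The collar does not rise or sink. Yellow box top at 50 mm.
- sleeve (a joint): Angle of the aluminium depth sleeve on a round dark base (100 mm across, 30 high) marked 0 to 6: clicks every 0.42 rad, number n at 0.42 n rad (4 at 1.68). Grows clockwise seen from above; the red pointer shows the number. Clicks need 0.05-0.2 N m; let go, it settles in the nearest click. Ends at 0 and 2.52 rad. On the other side of the bench from the stop.
- sleeve_grip (a point): On the axis of the depth sleeve at grip height, 59 mm above the bench. The sleeve is a knurled upright cylinder 40 mm across, from 31 to 76 mm above the bench.
- stock_bin: Fixed green stock bin, 130 x 90 mm, 45 mm high, origin under its centre. Not part of the job.
- cream_bell: Loose cream bell with gold bands, 124 mm across, 112 mm high, origin under its centre, mouth down. Leave it alone.
- brass_bell: Loose small brass bell, 84 mm across, 78 mm high, origin under its centre, mouth down. Leave it alone.
Mind the look-alikes: they are no part of the job. What is shaped like the done1 but pink or purple is not meant.

How it is judged:
By the outcome, as a careful person would: the job done as asked, in the order asked, and still so for the second after the job is handed in, with the robot touching nothing.
Of plain1, plain2, plain3, plain4 only 3 to 4 are there at a start; the rules pass over those that are not, and their reading is None.
Of done1, done2, done3 only 2 to 3 are there at a start; the rules pass over those that are not, and their reading is None.
At some moment in a run one of plain1, plain2, plain3, plain4 may be knocked a few centimetres aside while the robot is not near it.
Once in a run the grip may slacken for a moment while it holds something.
It also fails if it takes over 210 s, if anything falls off the work surface, if the arm or the gripper's body presses on something with over 40 N, if the wrist force passes 120 N, or if a joint passes its speed limit or range.

## Working session

There is one attempt and no reset: what is moved stays moved. The work goes in short steps, Python scripts to look and compute and a tool call to move; the robot and the scene stay as the last step left them, time stands still between calls to the robot, and variables do not carry over. Pictures are saved under pics/ and viewed, at most 14 in all, crops included, and the job is handed in when it is done.

Besides the shell and the picture viewer there is one more tool, called after "Emit:" in YAML: its name, and indented under it one key for each argument. drive_tool: Moves the arm, as the interface text tells. Its arguments: {"type":"object","properties":{"steps":{"type":"array"},"force":{"type":"number"}},"required":["steps"]}

```bash
mkdir -p pics; cat > h.py <<'E'
import numpy as np, cv2
from station import ctrl
def grab(n,save=None):
    im=ctrl.get_image(n)
    if save: cv2.imwrite('pics/'+save,im['color'][:,:,::-1])
    return im
def ray(im,u,v,z):
    R=np.array(im['R']);t=np.array(im['t'])
    c=-R.T@t; d=R.T@np.array([(u-im['cx'])/im['fx'],(v-im['cy'])/im['fy'],1.])
    return c+d*(z-c[2])/d[2]
def pts(im):
    d=im['depth'];v,u=np.mgrid[:d.shape[0],:d.shape[1]]
    P=np.stack([(u-im['cx'])/im['fx']*d,(v-im['cy'])/im['fy']*d,d],-1)
    return (P-np.array(im['t']))@np.array(im['R'])
E
python3 - <<'E'
from h import *
import pickle
ims={n:grab(n,n+'0.png') for n in('top','scene')}
pickle.dump(ims,open('ims0.pkl','wb'))
o=ctrl.get_obs();print({k:np.round(v,3) for k,v in o.items()},ctrl.grip_point_offset)
for n,i in ims.items(): print(n,i['fx'],i['cx'],i['cy'],np.round(i['R'],3),np.round(i['t'],3))
E
```

```text
{'t': np.float64(0.1), 'q': array([ 1.044,  0.053,  1.614, -0.   ,  1.476, -0.119]), 'dq': array([ 0.   , -0.003, -0.002,  0.   ,  0.   , -0.002]), 'effort': array([ 1.0000e-03, -3.9490e+01, -3.7136e+01, -0.0000e+00,  4.0000e-03,
        0.0000e+00]), 'tool_pos': array([0.248, 0.573, 0.23 ]), 'tool_rot': array([-6.360e-01, -3.076e+00,  3.000e-03]), 'contact_force': array([-0.242, -0.532,  0.087]), 'wrist_torque': array([0.001, 0.008, 0.015]), 'grip_force': np.float64(0.0), 'opening': np.float64(0.086)} 0.0187
top 515.7431860677701 279.2154529336344 209.82660970220994 [[-0.027 -1.    -0.005]
 [-0.981  0.028 -0.194]
 [ 0.194 -0.    -0.981]] [-0.002  0.545  1.228]
scene 382.00193794584374 270.32798839337516 213.63859079176703 [[ 0.747  0.664 -0.   ]
 [ 0.566 -0.637 -0.523]
 [-0.348  0.391 -0.852]] [-0.41  -0.257  1.111]
```

View pics/top0.png

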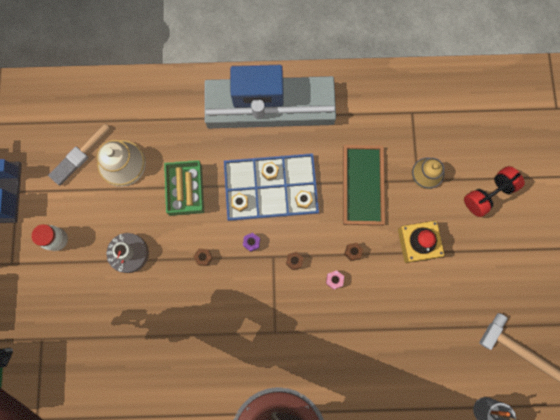

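View pics/scene0.png

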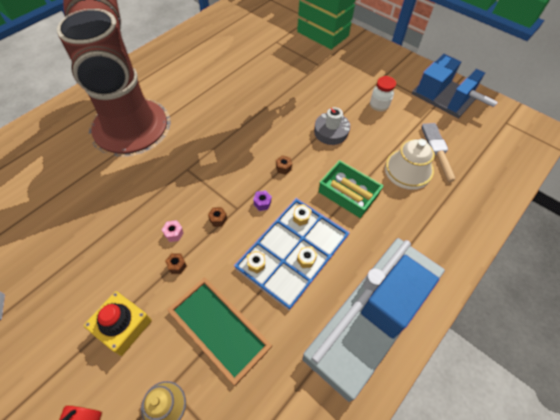

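The top view shows three gold nuts in the pallet at (239,201), (270,170) and (304,198). Three brown nuts lie at (203,257), (295,260) and (354,251), with pink and purple decoys nearby. The stop is at (425,238), the sleeve at (125,252) and the tray at (364,186). The scene view agrees.

```bash
cat >> h.py <<'E'
def hexang(c):
    """angle (deg, mod 60) of a flat's normal, from world-plane convex contour Nx2"""
    h=cv2.convexHull(c.astype(np.float32))[:,0]
    m=h.mean(0); best=[]
    for a in np.arange(0,60,1.):
        w=0
        for k in range(3):
            r=np.radians(a+60*k); p=h@[np.cos(r),np.sin(r)]; w+=p.max()-p.min()
        best.append(w)
    return float(np.argmin(best)), min(best)/3
def masks(im):
    hsv=cv2.cvtColor(im['color'],cv2.COLOR_RGB2HSV)
    return hsv
E
python3 - <<'E'
from h import *
import pickle
ims=pickle.load(open('ims0.pkl','rb'))
im=ims['top'];P=pts(im);hsv=masks(im)
for (u,v) in [(239,201),(270,170),(304,198),(203,257),(295,260),(354,251),(251,242),(336,280)]:
    s=np.s_[v-16:v+17,u-16:u+17]; Q=P[s].reshape(-1,3); 
    base=np.median(Q[:,2]); 
    zt=0.028 if v>220 else 0.036
    k=abs(Q[:,2]-zt)<0.006; q=Q[k][:,:2]
    (c,r)=cv2.minEnclosingCircle(q.astype(np.float32)); print((u,v),'base',round(base,4),'n',k.sum(),'mean',np.round(q.mean(0),4),'circ',np.round(c,4),round(r,4),'hex',hexang(q),'hsv',hsv[v+6,u],hsv[v,u+7],np.round(np.median(Q[k][:,2]),4))
# red head, collar
def comp(m,name):
    n,l,st,ce=cv2.connectedComponentsWithStats(m.astype(np.uint8))
    for i in range(1,n):
        if st[i,4]>40: 
            q=P[l==i]; print(name,st[i],np.round(np.median(q,0),4),'min',np.round(np.percentile(q,2,0),4),'max',np.round(np.percentile(q,98,0),4))
H,S,V=cv2.split(hsv)
comp(((H<8)|(H>172))&(S>180)&(V>100),'red')
comp((H>22)&(H<32)&(S>180)&(V>150),'yellow')
comp((H>50)&(H<85)&(S>120),'green')
comp((H>100)&(H<130)&(S>120),'blue')
Z=P[...,2]
for nm,(u,v),lo,hi in [('sleeve',(125,250),.065,.085),('base',(125,252),.022,.036),('head',(424,238),.085,.1),('collar',(424,238),.066,.079),('box',(424,240),.045,.055)]:
    s=np.s_[v-30:v+31,u-30:u+31];Q=P[s].reshape(-1,3);Q=Q[(Q[:,2]>lo)&(Q[:,2]<hi)]
    c,r=cv2.minEnclosingCircle(Q[:,:2].astype(np.float32)); print(nm,len(Q),np.round(c,4),r,np.round(Q.mean(0),4),np.round((Q.min(0)+Q.max(0))/2,4))
cv2.imwrite('pics/crops0.png',np.hstack([cv2.resize(im['color'][210:280,85:165,::-1],None,fx=5,fy=5,interpolation=3),cv2.resize(im['color'][210:280,390:460,::-1],None,fx=5,fy=5,interpolation=3)]))
E
```

```text
(239, 201) base 0.0111 n 214 mean [0.5741 0.0831] circ [0.5747 0.0832] 0.023 hex (29.0, np.float64(0.04000839350240292)) hsv [ 22  56 225] [ 19  91 194] 0.0368
(270, 170) base 0.0125 n 206 mean [0.6536 0.0044] circ [0.6539 0.0046] 0.0227 hex (14.0, np.float64(0.04037575892132473)) hsv [ 18  85 223] [ 19 122 190] 0.0366
(304, 198) base 0.0116 n 214 mean [ 0.5762 -0.0796] circ [ 0.5762 -0.079 ] 0.0222 hex (47.0, np.float64(0.04010378565594031)) hsv [ 25  37 222] [ 18 114 213] 0.0365
(203, 257) base 0.0016 n 221 mean [0.437  0.1775] circ [0.4375 0.1773] 0.0223 hex (55.0, np.float64(0.040210200622823045)) hsv [ 10 128 126] [ 11 132 120] 0.0287
(295, 260) base 0.001 n 221 mean [ 0.4218 -0.0515] circ [ 0.4226 -0.0519] 0.0226 hex (13.0, np.float64(0.04034262186282755)) hsv [ 10 131 125] [ 12 131 117] 0.0286
(354, 251) base 0.0013 n 222 mean [ 0.4406 -0.2002] circ [ 0.4413 -0.2002] 0.0227 hex (10.0, np.float64(0.04029373197191346)) hsv [ 11 138 116] [ 10 133 117] 0.0281
(251, 242) base 0.0013 n 222 mean [0.4715 0.0555] circ [0.4719 0.0559] 0.0233 hex (23.0, np.float64(0.04027437701189104)) h
[... 754 characters left out ...]
 0.1407]
blue [  0 160   5  12  46] [0.6703 0.666  0.0859] min [0.6566 0.6587 0.0822] max [0.6834 0.6714 0.0908]
blue [  0 189   3  24  43] [0.5877 0.6621 0.0855] min [0.5545 0.6583 0.08  ] max [0.6091 0.6657 0.0899]
sleeve 240 [0.4526 0.3673] 0.021295800805091858 [0.4524 0.3664 0.0758] [0.4525 0.3672 0.0741]
base 947 [0.4536 0.3669] 0.0507134385406971 [0.4509 0.3632 0.0304] [0.4534 0.3669 0.029 ]
head 213 [ 0.4592 -0.3673] 0.02043968066573143 [ 0.4589 -0.366   0.0907] [ 0.4595 -0.3674  0.0917]
collar 199 [ 0.4609 -0.3679] 0.029890524223446846 [ 0.4576 -0.3622  0.0726] [ 0.4603 -0.3672  0.0726]
box 799 [ 0.4601 -0.3677] 0.060952093452215195 [ 0.4574 -0.3643  0.05  ] [ 0.4601 -0.3676  0.05  ]
```

View pics/crops0.png

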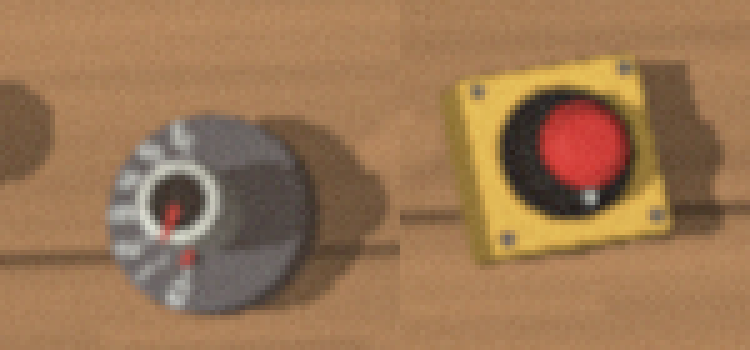

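The crop shows the sleeve pointer near the low numbers (0 at bottom, 6 at top), and the red head is up. I'll press the stop first.

```bash
cat >> h.py <<'E'
from scipy.spatial.transform import Rotation as Ro
def plan(x,y,z,yaw=None,o=None):
    """print turn (rows of 8deg about tool z) and shift (tool units) to reach x,y,z with tool y at yaw deg (mod 180)"""
    o=o or ctrl.get_obs(); R=Ro.from_rotvec(o['tool_rot']).as_matrix(); p=o['tool_pos']
    cy=np.degrees(np.arctan2(R[1,1],R[0,1])); 
    if yaw is None: yaw=cy
    else:
        q1=np.degrees(np.arctan2(y,x)); yaw=q1+((yaw-q1+90)%180-90)
    d=(yaw-cy+180)%360-180
    y2=np.array([np.cos(np.radians(yaw)),np.sin(np.radians(yaw)),0]);z2=np.array([0,0,-1.]);x2=np.cross(y2,z2)
    D=np.array([x,y,z])-p; s=np.array([D@x2,D@y2,D@z2])/.04
    nz=Ro.from_matrix(R.T@np.stack([x2,y2,z2],1)).as_rotvec(degrees=True)/8
    n=max(1,int(np.ceil(max(abs(s[:2])))))
    print('pos',np.round(p,4),'yaw',round(cy,1),'open',round(float(o['opening']),4),'t',round(float(o['t']),2),'q6',round(float(o['q'][5]),2),'F',np.round(o['contact_force'],1),'gf',round(float(o['grip_force']),1))
    print('  -> yaw',round(yaw,1),'turn rows',np.round(nz,2),'shift',np.round(s,2),'= %d x'%n,np.round(s[:2]/n,3))
E
python3 - <<'E'
from h import *
im=grab('wrist'); o=ctrl.get_obs()
R=np.array(im['R']);c=-R.T@np.array(im['t']); T=Ro.from_rotvec(o['tool_rot']).as_matrix()
print('cam in tool',np.round(T.T@(c-o['tool_pos']),3),np.round(R@T,3),im['fx'])
plan(.46,-.3675,.14,0)
E
```

```text
cam in tool [ 0.083 -0.001 -0.142] [[-0.001  1.     0.001]
 [-0.947 -0.    -0.321]
 [-0.321 -0.001  0.947]] 373.8237125865565
pos [0.2476 0.5733 0.2303] yaw 66.6 open 0.0853 t 0.15 q6 -0.12 F [-0.  -0.4 -0. ] gf 0.0
  -> yaw 0.0 turn rows [-0.01  0.01  8.33] shift [-23.52   5.31   2.26] = 24 x [-0.98   0.221]
```

Emit:
drive_tool:
  steps:
    - {"translation":[0,0,0],"angular":[0,0,1],"gripper":0}
    - {"translation":[0,0,0],"angular":[0,0,1],"gripper":0}
    - {"translation":[0,0,0],"angular":[0,0,1],"gripper":0}
    - {"translation":[0,0,0],"angular":[0,0,1],"gripper":0}
    - {"translation":[0,0,0],"angular":[0,0,1],"gripper":0}
    - {"translation":[0,0,0],"angular":[0,0,1],"gripper":0}
    - {"translation":[0,0,0],"angular":[0,0,1],"gripper":0}
    - {"translation":[0,0,0],"angular":[0,0,1],"gripper":0}

```text
t: 1.15
tool_pos: [0.2477, 0.5735, 0.2308]
tool_rot: [2.175, 2.267, -0.001]
contact_force: [-0.3, -0.8, 1.1]
opening: -0.0003
grip_force: 0.0
```

Emit:
drive_tool:
  steps:
    - {"translation":[0,0,0],"angular":[0,0,0.33],"gripper":0}
    - {"translation":[-0.8,1,0],"angular":[0,0,0],"gripper":0}
    - {"translation":[-0.8,1,0],"angular":[0,0,0],"gripper":0}
    - {"translation":[-0.8,1,0],"angular":[0,0,0],"gripper":0}
    - {"translation":[-0.8,1,0],"angular":[0,0,0],"gripper":0}
    - {"translation":[-0.8,1,0],"angular":[0,0,0],"gripper":0}
    - {"translation":[-0.4,0.3,0],"angular":[0,0,0],"gripper":0}
    - {"translation":[0,0,0],"angular":[0,0,0],"gripper":0}

```text
t: 2.15
tool_pos: [0.46, 0.397, 0.2309]
tool_rot: [-2.223, -2.219, 0.001]
contact_force: [-0.4, -0.3, -0.9]
opening: -0.0002
grip_force: 0.0
```

```bash
python3 - <<'E'
from h import *
im=grab('wrist','w1.png'); P=pts(im); Z=P[...,2]
plan(.46,-.3675,.14,0)
Q=P[(Z>.070)&(Z<.082)&(abs(P[...,1]-.367)<.06)&(abs(P[...,0]-.4535)<.06)]
print(len(Q),np.round(cv2.minEnclosingCircle(Q[:,:2].astype(np.float32)),4) if 0 else cv2.minEnclosingCircle(Q[:,:2].astype(np.float32)))
hsv=cv2.cvtColor(im['color'],cv2.COLOR_RGB2HSV);H,S,V=cv2.split(hsv)
m=((H<8)|(H>172))&(S>150)&(V>80)&(abs(P[...,1]-.367)<.06)&(abs(P[...,0]-.4535)<.06)
n,l,st,ce=cv2.connectedComponentsWithStats(m.astype(np.uint8))
for i in range(1,n):
    if st[i,4]>6:
        q=P[l==i]; d=q[:,:2]-[.4535,.367]; print(st[i],ce[i],np.round(q.mean(0),4),'ang',np.round(np.degrees(np.arctan2(*d.mean(0)[::-1])),1))
E
```

```text
pos [0.4593 0.3979 0.231 ] yaw -0.0 open 0.0 t 2.2 q6 0.59 F [-1.   0.7 -0.1] gf 0.0
  -> yaw 0.0 turn rows [-0.01 -0.   -0.  ] shift [-19.13   0.02   2.28] = 20 x [-0.957  0.001]
1663 ((0.4512133002281189, 0.3676002323627472), 0.021169690415263176)
[246 194   8   6  31] [249.4516129  196.19354839] [0.4279 0.3748 0.0337] ang 163.1
[251 212  21   9  97] [261.92783505 216.02061856] [0.4419 0.3703 0.0759] ang 164.2
```

View pics/w1.png

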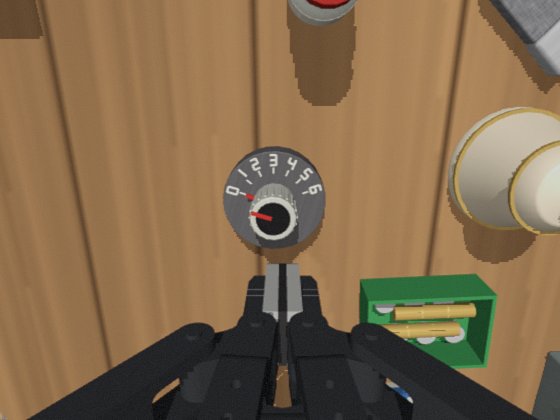

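The sleeve reads 0 (pointer at (262,216), aligned with the 0 mark), so setting 4 is a 96° clockwise turn. Now to the stop.

Emit:
drive_tool:
  steps:
    - {"translation":[-0.96,0,0],"angular":[0,0,0],"gripper":0}
    - {"translation":[-0.96,0,0],"angular":[0,0,0],"gripper":0}
    - {"translation":[-0.96,0,0],"angular":[0,0,0],"gripper":0}
    - {"translation":[-0.96,0,0],"angular":[0,0,0],"gripper":0}
    - {"translation":[-0.96,0,0],"angular":[0,0,0],"gripper":0}
    - {"translation":[-0.96,0,0],"angular":[0,0,0],"gripper":0}
    - {"translation":[-0.96,0,0],"angular":[0,0,0],"gripper":0}
    - {"translation":[-0.96,0,0],"angular":[0,0,0],"gripper":0}

```text
t: 3.2
tool_pos: [0.4592, 0.091, 0.2314]
tool_rot: [-2.218, -2.224, -0.001]
contact_force: [0.4, -0.0, 0.2]
opening: -0.0003
grip_force: 0.0
```

Emit:
drive_tool:
  steps:
    - {"translation":[-0.96,0,0],"angular":[0,0,0],"gripper":0}
    - {"translation":[-0.96,0,0],"angular":[0,0,0],"gripper":0}
    - {"translation":[-0.96,0,0],"angular":[0,0,0],"gripper":0}
    - {"translation":[-0.96,0,0],"angular":[0,0,0],"gripper":0}
    - {"translation":[-0.96,0,0],"angular":[0,0,0],"gripper":0}
    - {"translation":[-0.96,0,0],"angular":[0,0,0],"gripper":0}
    - {"translation":[-0.96,0,0],"angular":[0,0,0],"gripper":0}
    - {"translation":[-0.96,0,0],"angular":[0,0,0],"gripper":0}

```text
t: 4.2
tool_pos: [0.4603, -0.2162, 0.2314]
tool_rot: [2.219, 2.224, 0.001]
contact_force: [0.7, -0.1, 0.0]
opening: 0.0002
grip_force: 0.0
```

Emit:
drive_tool:
  steps:
    - {"translation":[-0.96,0,0],"angular":[0,0,0],"gripper":0}
    - {"translation":[-0.96,0,0.5],"angular":[0,0,0],"gripper":0}
    - {"translation":[-0.96,0,0.5],"angular":[0,0,0],"gripper":0}
    - {"translation":[-0.93,0,0.5],"angular":[0,0,0],"gripper":0}
    - {"translation":[0,0,0.8],"angular":[0,0,0],"gripper":0}
    - {"translation":[0,0,0.7],"angular":[0,0,0],"gripper":0}
    - {"translation":[0,0,0],"angular":[0,0,0],"gripper":0}

```text
t: 5.08
tool_pos: [0.4592, -0.3661, 0.1083]
tool_rot: [-2.215, -2.219, -0.001]
contact_force: [-0.7, 0.5, -0.5]
opening: 0.0001
grip_force: 0.0
```

```bash
python3 -c "
from h import *
plan(.46,-.3675,.083,0)"
```

```text
pos [ 0.4592 -0.3661  0.1083] yaw 0.1 open 0.0001 t 5.08 q6 -0.8 F [-0.7  0.5 -0.5] gf 0.0
  -> yaw 0.0 turn rows [-0.03 -0.03  0.01] shift [-0.03  0.02  0.63] = 1 x [-0.034  0.02 ]
```

Emit:
drive_tool:
  steps:
    - {"translation":[0,0,0.3],"angular":[0,0,0],"gripper":0}
    - {"translation":[0,0,0.12],"angular":[0,0,0],"gripper":0}
    - {"translation":[0,0,0.1],"angular":[0,0,0],"gripper":0}
    - {"translation":[0,0,0.1],"angular":[0,0,0],"gripper":0}
    - {"translation":[0,0,0.04],"angular":[0,0,0],"gripper":0}
    - {"translation":[0,0,0],"angular":[0,0,0],"gripper":0}

```text
t: 5.82
tool_pos: [0.4602, -0.3692, 0.0855]
tool_rot: [2.221, 2.221, 0.001]
contact_force: [0.5, 2.7, 5.1]
opening: -0.0002
grip_force: 2.3
```

Emit:
drive_tool:
  steps:
    - {"translation":[0,0,0.05],"angular":[0,0,0],"gripper":0}
    - {"translation":[0,0,0.05],"angular":[0,0,0],"gripper":0}
    - {"translation":[0,0,0],"angular":[0,0,0],"gripper":0}

```text
t: 6.2
tool_pos: [0.4604, -0.3693, 0.0827]
tool_rot: [2.221, 2.221, 0.001]
contact_force: [-1.2, 4.5, 11.2]
opening: 0.0001
grip_force: 5.3
```

Emit:
drive_tool:
  steps:
    - {"translation":[0,0,0.05],"angular":[0,0,0],"gripper":0}
    - {"translation":[0,0,0],"angular":[0,0,0],"gripper":0}
    - {"translation":[0,0,-1],"angular":[0,0,0],"gripper":0}
    - {"translation":[0,0,-1],"angular":[0,0,0],"gripper":0.7}
    - {"translation":[0,0,-1],"angular":[0,0,0],"gripper":0.7}
    - {"translation":[0,0,0],"angular":[0,0,0],"gripper":0.7}

```text
t: 6.95
tool_pos: [0.4612, -0.3711, 0.2032]
tool_rot: [2.216, 2.215, -0.001]
contact_force: [0.3, -0.5, -0.3]
opening: 0.0543
grip_force: 0.0
```

```bash
cat >> h.py <<'E'
def nuts(im=None):
    """find nuts in top view: colour, xy, flat-normal angle, top z"""
    im=im or grab('top'); P=pts(im); hsv=cv2.cvtColor(im['color'],cv2.COLOR_RGB2HSV);Z=P[...,2];H,S,V=cv2.split(hsv)
    reg=(P[...,0]>.3)&(P[...,0]<.78)&(abs(P[...,1])<.42)
    out=[]
    m=reg&(Z>.022)&(Z<.044)
    n,l,st,ce=cv2.connectedComponentsWithStats(cv2.morphologyEx(m.astype(np.uint8),cv2.MORPH_OPEN,np.ones((2,2))))
    for i in range(1,n):
        if not 120<st[i,4]<400: continue
        k=l==i; q=P[k]; zt=np.percentile(q[:,2],80); q2=q[abs(q[:,2]-zt)<.006][:,:2]
        c,r=cv2.minEnclosingCircle(q2.astype(np.float32))
        if not .018<r<.03: continue
        h,s,v=[int(np.median(a[k])) for a in(H,S,V)]
        col='pink' if h>165 else 'purple' if h>125 else 'brown' if v<150 else 'gold'
        a,w=hexang(q2); out.append((col,round(c[0],4),round(c[1],4),a,round(zt,4)))
        print(col,np.round(c,4),'r',round(r,4),'hex',a,'w',round(w,4),'z',round(zt,4),(h,s,v),st[i,:2])
    return out
E
python3 - <<'E'
from h import *
im=grab('top'); P=pts(im)
for nm,lo,hi in [('head',.077,.1)]:
    s=np.s_[208:270,394:455];Q=P[s].reshape(-1,3);Q=Q[(Q[:,2]>lo)&(Q[:,2]<hi)]
    print(nm,len(Q),np.round(np.percentile(Q[:,2],[5,50,90]),4))
nuts(im)
# pallet
hsv=cv2.cvtColor(im['color'],cv2.COLOR_RGB2HSV);H,S,V=cv2.split(hsv)
for nm,m in [('pallet',(H>95)&(H<130)&(S>60)),('traygreen',(H>50)&(H<90)&(S>90))]:
    m=m&(P[...,0]>.45)&(P[...,0]<.75)&(abs(P[...,1])<.35)&(P[...,1]<.14)
    n,l,st,ce=cv2.connectedComponentsWithStats(m.astype(np.uint8)); i=1+np.argmax(st[1:,4])
    zz={'pallet':.018,'traygreen':.006}[nm]
    v,u=np.where(l==i); q=np.array([ray(im,a,b,zz)[:2] for a,b in zip(u,v)],np.float32)
    print(nm,st[i],cv2.minAreaRect(q), np.round(np.median(P[l==i],0),4))
plan(.4413,-.2002,.1,10)
E
```

```text
head 1 [0.0782 0.0782 0.0782]
gold [ 0.6384 -0.398 ] r 0.0282 hex 50.0 w 0.0408 z 0.0398 (20, 131, 160) [417 161]
gold [0.6523 0.0026] r 0.021 hex 12.0 w 0.0378 z 0.0385 (21, 40, 211) [263 163]
gold [ 0.5755 -0.0803] r 0.021 hex 49.0 w 0.0386 z 0.0388 (21, 41, 214) [296 191]
gold [0.5727 0.0824] r 0.0208 hex 30.0 w 0.0372 z 0.0388 (22, 39, 207) [233 194]
purple [0.4696 0.0551] r 0.0206 hex 22.0 w 0.0376 z 0.0307 (142, 110, 146) [244 234]
brown [ 0.4397 -0.2004] r 0.0221 hex 12.0 w 0.0383 z 0.0301 (12, 134, 116) [347 243]
brown [0.4361 0.1767] r 0.0207 hex 54.0 w 0.0375 z 0.0306 (12, 129, 117) [195 249]
brown [ 0.4213 -0.0525] r 0.0214 hex 14.0 w 0.0376 z 0.0306 (11, 129, 118) [287 252]
pink [ 0.3695 -0.1516] r 0.0207 hex 20.0 w 0.0377 z 0.0305 (171, 83, 219) [328 272]
pallet [224 154  95  66 870] ((0.6138520240783691, 0.004238784313201904), (0.15709315240383148, 0.23283593356609344), 3.158320426940918) [0.6136 0.0023 0.0183]
traygreen [ 348  150   32   70 1666] ((0.6159724593162537, -0.23736980557441711), (0.07934655249118805, 0.18605995178222656), 87.29325103759766) [ 0.6273 -0.2442  0.007 ]
pos [ 0.4602 -0.3701  0.2004] yaw -0.0 open 0.0595 t 7.0 q6 -0.8 F [-1.2  0.8 -0.3] gf 0.0
  -> yaw 10.0 turn rows [ 0.01  0.02 -1.25] shift [4.27 0.27 2.51] = 5 x [0.853 0.054]
```

```bash
python3 - <<'E'
s=open('h.py').read()
s=s.replace("yaw=q1+((yaw-q1+90)%180-90)","yaw=min([yaw+180*k for k in range(-3,4) if abs(q1-yaw-180*k)<130],key=lambda a:abs(a-cy))")
s=s.replace("d=(yaw-cy+180)%360-180","")
s=s.replace("cv2.morphologyEx(m.astype(np.uint8),cv2.MORPH_OPEN,np.ones((2,2)))","m.astype(np.uint8)")
open('h.py','w').write(s)
E
python3 - <<'E'
from h import *
nuts()
plan(.576,-.079,.10,107)
E
```

```text
gold [0.6543 0.0041] r 0.0225 hex 13.0 w 0.0399 z 0.0386 (22, 44, 219) [262 161]
gold [ 0.5766 -0.079 ] r 0.0222 hex 47.0 w 0.0404 z 0.0382 (22, 49, 221) [295 190]
gold [0.5741 0.083 ] r 0.0224 hex 28.0 w 0.0393 z 0.0391 (23, 46, 219) [232 192]
purple [0.472 0.056] r 0.0229 hex 23.0 w 0.04 z 0.0304 (142, 111, 155) [243 232]
brown [ 0.441  -0.2007] r 0.0228 hex 10.0 w 0.0401 z 0.0307 (11, 134, 117) [345 242]
brown [0.4373 0.1771] r 0.0223 hex 53.0 w 0.0398 z 0.0307 (12, 130, 122) [194 248]
brown [ 0.4215 -0.0516] r 0.0222 hex 14.0 w 0.0395 z 0.0305 (11, 129, 120) [286 251]
pink [ 0.3715 -0.1494] r 0.0224 hex 17.0 w 0.0395 z 0.0311 (171, 82, 222) [327 270]
pos [ 0.4595 -0.3692  0.1984] yaw -0.0 open 0.0597 t 7.05 q6 -0.8 F [-0.5 -0.6 -0.2] gf 0.0
  -> yaw -73 turn rows [-0.    0.    9.12] shift [ 4.91 -6.09  2.46] = 7 x [ 0.701 -0.87 ]
```

Emit:
drive_tool:
  steps:
    - {"translation":[0,0,0],"angular":[0,0,1],"gripper":0.7}
    - {"translation":[0,0,0],"angular":[0,0,1],"gripper":0.7}
    - {"translation":[0,0,0],"angular":[0,0,1],"gripper":0.7}
    - {"translation":[0,0,0],"angular":[0,0,1],"gripper":0.7}
    - {"translation":[0,0,0],"angular":[0,0,1],"gripper":0.7}
    - {"translation":[0,0,0],"angular":[0,0,1],"gripper":0.7}
    - {"translation":[0,0,0],"angular":[0,0,1],"gripper":0.7}
    - {"translation":[0,0,0],"angular":[0,0,1],"gripper":0.7}

```text
t: 8.05
tool_pos: [0.4588, -0.3684, 0.196]
tool_rot: [-3.059, -0.699, 0.004]
contact_force: [-0.1, 0.4, 0.8]
opening: 0.0601
grip_force: 0.0
```

Emit:
drive_tool:
  steps:
    - {"translation":[0,0,0],"angular":[0,0,1],"gripper":0.7}
    - {"translation":[0.7,-0.87,0],"angular":[0,0,0.1],"gripper":0.7}
    - {"translation":[0.7,-0.87,0],"angular":[0,0,0],"gripper":0.7}
    - {"translation":[0.7,-0.87,0],"angular":[0,0,0],"gripper":0.7}
    - {"translation":[0.7,-0.87,0.5],"angular":[0,0,0],"gripper":0.7}
    - {"translation":[0.7,-0.87,0.5],"angular":[0,0,0],"gripper":0.7}
    - {"translation":[0.7,-0.87,0.7],"angular":[0,0,0],"gripper":0.7}
    - {"translation":[0.7,-0.87,0.7],"angular":[0,0,0],"gripper":0.7}

```text
t: 9.05
tool_pos: [0.5733, -0.0766, 0.0997]
tool_rot: [-3.105, -0.469, 0.005]
contact_force: [0.8, -0.5, 0.6]
opening: 0.0596
grip_force: 0.0
```

```bash
python3 - <<'E'
from h import *
im=grab('top'); P=pts(im)
s=np.s_[208:270,394:455];Q=P[s].reshape(-1,3);Q=Q[(Q[:,2]>.077)&(Q[:,2]<.1)]
print(len(Q),np.round(np.percentile(Q[:,2],[5,50,90]),4), 'was 0.0908 up')
im=grab('wrist','w2.png')
plan(.5765,-.079,.018,107)
E
```

```text
188 [0.078  0.0815 0.0851] was 0.0908 up
pos [ 0.571  -0.0739  0.0961] yaw -72.6 open 0.0596 t 9.15 q6 1.01 F [-1.2 -0.2 -0.2] gf 0.0
  -> yaw -73 turn rows [-0.05  0.06  0.05] shift [0.09 0.16 1.95] = 1 x [0.094 0.163]
```

View pics/w2.png

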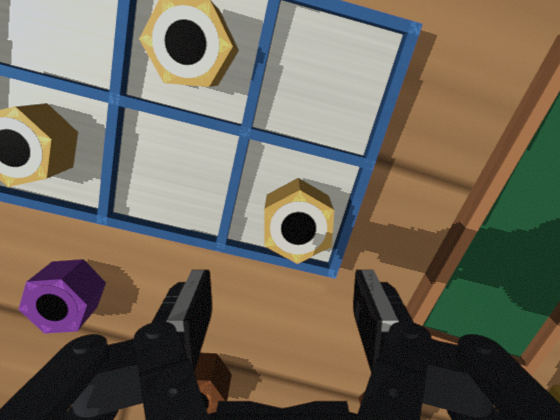

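The stop is down: the head top now reads 0.0815, against 0.0908 when up. The wrist view has the gold nut at (299,228) with its flats square to the fingers.

Emit:
drive_tool:
  steps:
    - {"translation":[0.09,0.16,0.5],"angular":[0,0,0],"gripper":0.7}
    - {"translation":[0,0,0.7],"angular":[0,0,0],"gripper":0.7}
    - {"translation":[0,0,0.6],"angular":[0,0,0],"gripper":0.7}
    - {"translation":[0,0,0],"angular":[0,0,0],"gripper":0.7}

```text
t: 9.65
tool_pos: [0.5766, -0.0831, 0.0272]
tool_rot: [-3.104, -0.468, 0.011]
contact_force: [-0.3, 0.2, 0.3]
opening: 0.0598
grip_force: 0.0
```

```bash
python3 - <<'E'
from h import *
plan(.5765,-.079,.018,107)
E
```

```text
pos [ 0.5766 -0.0831  0.0272] yaw -72.8 open 0.0598 t 9.65 q6 1.0 F [-0.3  0.2  0.3] gf 0.0
  -> yaw -73 turn rows [-0.03  0.05  0.02] shift [ 0.03 -0.1   0.23] = 1 x [ 0.028 -0.098]
```

Emit:
drive_tool:
  steps:
    - {"translation":[0,-0.05,0.15],"angular":[0,0,0],"gripper":0.7}
    - {"translation":[0,0,0],"angular":[0,0,0],"gripper":0.7}
    - {"translation":[0,0,0],"angular":[0,0,0],"gripper":0.2}
    - {"translation":[0,0,0],"angular":[0,0,0],"gripper":0.2}
    - {"translation":[0,0,0],"angular":[0,0,0],"gripper":0.2}
  force: 60

```text
t: 10.28
tool_pos: [0.5801, -0.0815, 0.0263]
tool_rot: [3.106, 0.47, 0.003]
contact_force: [-1.1, 1.0, 6.0]
opening: 0.038
grip_force: 61.3
```

```bash
python3 - <<'E'
from h import *
plan(.68,-.240,.08)
E
```

```text
pos [ 0.5801 -0.0815  0.0263] yaw -72.8 open 0.038 t 10.28 q6 1.0 F [-1.1  1.   6. ] gf 61.3
  -> yaw -72.8 turn rows [ 0.01 -0.01  0.  ] shift [ 1.21  4.52 -1.34] = 5 x [0.243 0.905]
```

Emit:
drive_tool:
  steps:
    - {"translation":[0,0,-0.6],"angular":[0,0,0],"gripper":0.2}
    - {"translation":[0,0,-0.8],"angular":[0,0,0],"gripper":0.2}
    - {"translation":[0.24,0.9,-0.2],"angular":[0,0,0],"gripper":0.2}
    - {"translation":[0.24,0.9,0],"angular":[0,0,0],"gripper":0.2}
    - {"translation":[0.24,0.9,0],"angular":[0,0,0],"gripper":0.2}
    - {"translation":[0.24,0.9,0],"angular":[0,0,0],"gripper":0.2}
    - {"translation":[0.24,0.9,0],"angular":[0,0,0],"gripper":0.2}
    - {"translation":[0,0,0],"angular":[0,0,0],"gripper":0.2}

```text
t: 11.28
tool_pos: [0.6782, -0.2413, 0.0873]
tool_rot: [-3.107, -0.466, 0.002]
contact_force: [0.9, 0.5, -3.2]
opening: 0.038
grip_force: 61.5
```

```bash
python3 - <<'E'
from h import *
im=grab('wrist','w3.png')
plan(.68,-.240,.024)
E
```

```text
pos [ 0.6775 -0.2397  0.0872] yaw -72.9 open 0.0383 t 11.32 q6 0.83 F [-0.7  0.6 -3.2] gf 61.5
  -> yaw -72.9 turn rows [-0.01  0.01  0.  ] shift [0.06 0.03 1.58] = 1 x [0.057 0.026]
```

View pics/w3.png

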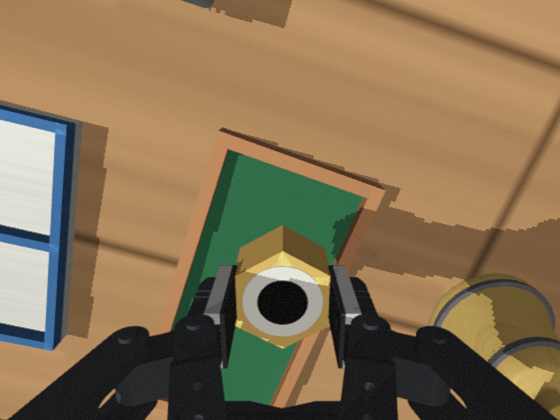

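The nut is held flat over the tray, at (283,300).

Emit:
drive_tool:
  steps:
    - {"translation":[0.05,0,0.6],"angular":[0,0,0],"gripper":0.2}
    - {"translation":[0,0,0.6],"angular":[0,0,0],"gripper":0.2}
    - {"translation":[0,0,0.25],"angular":[0,0,0],"gripper":0.2}
    - {"translation":[0,0,0.05],"angular":[0,0,0],"gripper":0.2}
    - {"translation":[0,0,0],"angular":[0,0,0],"gripper":0.2}

```text
t: 11.95
tool_pos: [0.6805, -0.2386, 0.0294]
tool_rot: [3.106, 0.47, 0.001]
contact_force: [-0.6, -0.2, -2.6]
opening: 0.0382
grip_force: 61.4
```

Emit:
drive_tool:
  steps:
    - {"translation":[0,0,0.06],"angular":[0,0,0],"gripper":0.2}
    - {"translation":[0,0,0.05],"angular":[0,0,0],"gripper":0.2}
    - {"translation":[0,0,0],"angular":[0,0,0],"gripper":0.2}

```text
t: 12.32
tool_pos: [0.6801, -0.2385, 0.0245]
tool_rot: [3.106, 0.47, -0.0]
contact_force: [-0.2, -0.4, -3.3]
opening: 0.0382
grip_force: 61.5
```

Emit:
drive_tool:
  steps:
    - {"translation":[0,0,0.06],"angular":[0,0,0],"gripper":0.2}
    - {"translation":[0,0,0.05],"angular":[0,0,0],"gripper":0.2}
    - {"translation":[0,0,0],"angular":[0,0,0],"gripper":0.2}

```text
t: 12.7
tool_pos: [0.6807, -0.2388, 0.0242]
tool_rot: [3.106, 0.47, -0.0]
contact_force: [-8.1, 3.7, 13.6]
opening: 0.0379
grip_force: 63.2
```

Emit:
drive_tool:
  steps:
    - {"translation":[0,0,-0.05],"angular":[0,0,0],"gripper":0.7}
    - {"translation":[0,0,0],"angular":[0,0,0],"gripper":0.7}
    - {"translation":[0,0,0],"angular":[0,0,0],"gripper":0.7}
    - {"translation":[0,0,-0.8],"angular":[0,0,0],"gripper":0.7}
    - {"translation":[0,0,-0.9],"angular":[0,0,0],"gripper":0.7}
    - {"translation":[0,0,0],"angular":[0,0,0],"gripper":0.7}

```text
t: 13.45
tool_pos: [0.6827, -0.2397, 0.0946]
tool_rot: [3.102, 0.469, 0.01]
contact_force: [1.0, -0.1, -0.4]
opening: 0.06
grip_force: 0.0
```

```bash
python3 - <<'E'
from h import *
plan(.6543,.0041,.09,-47)
E
```

```text
pos [ 0.6827 -0.2397  0.0946] yaw -72.8 open 0.06 t 13.45 q6 0.83 F [ 1.  -0.1 -0.4] gf 0.0
  -> yaw -47 turn rows [ 0.05 -0.03 -3.23] shift [ 3.64 -4.94  0.11] = 5 x [ 0.728 -0.988]
```

Emit:
drive_tool:
  steps:
    - {"translation":[0,0,0],"angular":[0,0,-1],"gripper":0.7}
    - {"translation":[0,0,0],"angular":[0,0,-1],"gripper":0.7}
    - {"translation":[0,0,0],"angular":[0,0,-1],"gripper":0.7}
    - {"translation":[0,0,0],"angular":[0,0,-0.2],"gripper":0.7}
    - {"translation":[0.73,-0.99,0],"angular":[0,0,0],"gripper":0.7}
    - {"translation":[0.73,-0.99,0],"angular":[0,0,0],"gripper":0.7}
    - {"translation":[0.73,-0.99,0],"angular":[0,0,0],"gripper":0.7}
    - {"translation":[0.73,-0.99,0],"angular":[0,0,0],"gripper":0.7}

```text
t: 14.45
tool_pos: [0.6576, -0.0414, 0.0893]
tool_rot: [-2.926, -1.143, 0.001]
contact_force: [0.3, 0.3, -0.6]
opening: 0.0597
grip_force: 0.0
```

Emit:
drive_tool:
  steps:
    - {"translation":[0.72,-0.98,0],"angular":[0,0,0],"gripper":0.7}
    - {"translation":[0,0,0.8],"angular":[0,0,0],"gripper":0.7}
    - {"translation":[0,0,0.2],"angular":[0,0,0],"gripper":0.7}
    - {"translation":[0,0,0],"angular":[0,0,0],"gripper":0.7}

```text
t: 14.95
tool_pos: [0.652, 0.005, 0.0489]
tool_rot: [-2.925, -1.144, 0.003]
contact_force: [1.3, 0.3, -0.4]
opening: 0.0593
grip_force: 0.0
```

```bash
python3 - <<'E'
from h import *
plan(.6543,.0041,.024,-47)
E
```

```text
pos [0.652  0.005  0.0489] yaw -47.3 open 0.0593 t 14.95 q6 0.72 F [ 1.3  0.3 -0.4] gf 0.0
  -> yaw -47 turn rows [-0.01  0.01 -0.03] shift [0.03 0.06 0.62] = 1 x [0.028 0.056]
```

Emit:
drive_tool:
  steps:
    - {"translation":[0.02,0.04,0.4],"angular":[0,0,0],"gripper":0.7}
    - {"translation":[0,0,0.23],"angular":[0,0,0],"gripper":0.7}
    - {"translation":[0,0,0],"angular":[0,0,0],"gripper":0.7}
    - {"translation":[0,0,0],"angular":[0,0,0],"gripper":0.2}
    - {"translation":[0,0,0],"angular":[0,0,0],"gripper":0.2}
    - {"translation":[0,0,0],"angular":[0,0,0],"gripper":0.2}

```text
t: 15.7
tool_pos: [0.655, 0.0047, 0.0257]
tool_rot: [2.924, 1.146, 0.002]
contact_force: [0.5, -1.0, 1.1]
opening: 0.0379
grip_force: 62.3
```

Emit:
drive_tool:
  steps:
    - {"translation":[0,0,-0.6],"angular":[0,0,0],"gripper":0.2}
    - {"translation":[0,0,-1],"angular":[0,0,0],"gripper":0.2}
    - {"translation":[0,0,0],"angular":[0,0,0],"gripper":0.2}

```text
t: 16.08
tool_pos: [0.657, 0.0046, 0.0928]
tool_rot: [2.922, 1.145, 0.01]
contact_force: [0.6, -0.3, -2.4]
opening: 0.0384
grip_force: 62.0
```

```bash
python3 - <<'E'
from h import *
plan(.617,-.2375,.09)
E
```

```text
pos [0.657  0.0046 0.0928] yaw -47.2 open 0.0384 t 16.07 q6 0.72 F [ 0.6 -0.3 -2.4] gf 62.0
  -> yaw -47.2 turn rows [ 0.04 -0.04  0.  ] shift [-4.85  3.76  0.07] = 5 x [-0.969  0.752]
```

Emit:
drive_tool:
  steps:
    - {"translation":[-0.97,0.75,0],"angular":[0,0,0],"gripper":0.2}
    - {"translation":[-0.97,0.75,0],"angular":[0,0,0],"gripper":0.2}
    - {"translation":[-0.97,0.75,0],"angular":[0,0,0],"gripper":0.2}
    - {"translation":[-0.97,0.75,0],"angular":[0,0,0],"gripper":0.2}
    - {"translation":[-0.97,0.75,0],"angular":[0,0,0],"gripper":0.2}
    - {"translation":[0,0,0.7],"angular":[0,0,0],"gripper":0.2}
    - {"translation":[0,0,0.7],"angular":[0,0,0],"gripper":0.2}
    - {"translation":[0,0,0],"angular":[0,0,0],"gripper":0.2}

```text
t: 17.08
tool_pos: [0.6101, -0.2353, 0.0274]
tool_rot: [-2.918, -1.143, 0.01]
contact_force: [-0.6, 0.1, -3.3]
opening: 0.0382
grip_force: 61.9
```

```bash
python3 - <<'E'
from h import *
plan(.617,-.2375,.024)
E
```

```text
pos [ 0.6101 -0.2353  0.0274] yaw -47.2 open 0.0382 t 17.07 q6 0.34 F [-0.6  0.1 -3.3] gf 61.9
  -> yaw -47.2 turn rows [-0.07  0.02  0.  ] shift [0.09 0.16 0.08] = 1 x [0.089 0.156]
```

Emit:
drive_tool:
  steps:
    - {"translation":[0.09,0.15,0],"angular":[0,0,0],"gripper":0.2}
    - {"translation":[0,0,0.06],"angular":[0,0,0],"gripper":0.2}
    - {"translation":[0,0,0.05],"angular":[0,0,0],"gripper":0.2}
    - {"translation":[0,0,0],"angular":[0,0,0],"gripper":0.2}

```text
t: 17.58
tool_pos: [0.6208, -0.239, 0.0287]
tool_rot: [2.925, 1.146, 0.0]
contact_force: [0.1, -0.4, -1.9]
opening: 0.0382
grip_force: 62.0
```

Emit:
drive_tool:
  steps:
    - {"translation":[0,0,0.07],"angular":[0,0,0],"gripper":0.2}
    - {"translation":[0,0,0.05],"angular":[0,0,0],"gripper":0.2}
    - {"translation":[0,0,0],"angular":[0,0,0],"gripper":0.2}

```text
t: 17.95
tool_pos: [0.6207, -0.2391, 0.0237]
tool_rot: [-2.925, -1.146, -0.0]
contact_force: [-0.5, -1.1, -2.6]
opening: 0.0383
grip_force: 62.0
```

Emit:
drive_tool:
  steps:
    - {"translation":[0,0,0],"angular":[0,0,0],"gripper":0.65}
    - {"translation":[0,0,0],"angular":[0,0,0],"gripper":0.65}
    - {"translation":[0,0,-0.8],"angular":[0,0,0],"gripper":0.65}
    - {"translation":[0,0,-0.9],"angular":[0,0,0],"gripper":0.7}
    - {"translation":[0,0,0],"angular":[0,0,1],"gripper":0.7}
    - {"translation":[0,0,0],"angular":[0,0,1],"gripper":0.7}
    - {"translation":[0,0,0],"angular":[0,0,1],"gripper":0.7}
    - {"translation":[0,0,0],"angular":[0,0,1],"gripper":0.7}

```text
t: 18.95
tool_pos: [0.6209, -0.2392, 0.0922]
tool_rot: [3.128, 0.288, 0.001]
contact_force: [0.9, 0.2, -0.0]
opening: 0.0599
grip_force: 0.0
```

Emit:
drive_tool:
  steps:
    - {"translation":[0,0,0],"angular":[0,0,1],"gripper":0.7}
    - {"translation":[0,0,0],"angular":[0,0,0.6],"gripper":0.7}
    - {"translation":[0,0,0],"angular":[0,0,0],"gripper":0.7}

```text
t: 19.32
tool_pos: [0.6209, -0.2392, 0.0921]
tool_rot: [3.141, -0.053, 0.001]
contact_force: [0.3, -0.1, -0.6]
opening: 0.06
grip_force: 0.0
```

```bash
python3 - <<'E'
from h import *
plan(.5744,.083,.09,-92)
E
```

```text
pos [ 0.6209 -0.2392  0.0921] yaw -92.0 open 0.06 t 19.32 q6 1.13 F [ 0.3 -0.1 -0.6] gf 0.0
  -> yaw -92 turn rows [ 0.   -0.    0.01] shift [-1.44 -8.01  0.05] = 9 x [-0.16 -0.89]
```

Emit:
drive_tool:
  steps:
    - {"translation":[-0.16,-0.89,0],"angular":[0,0,0],"gripper":0.7}
    - {"translation":[-0.16,-0.89,0],"angular":[0,0,0],"gripper":0.7}
    - {"translation":[-0.16,-0.89,0],"angular":[0,0,0],"gripper":0.7}
    - {"translation":[-0.16,-0.89,0],"angular":[0,0,0],"gripper":0.7}
    - {"translation":[-0.16,-0.89,0],"angular":[0,0,0],"gripper":0.7}
    - {"translation":[-0.16,-0.89,0],"angular":[0,0,0],"gripper":0.7}
    - {"translation":[-0.16,-0.89,0],"angular":[0,0,0],"gripper":0.7}
    - {"translation":[-0.16,-0.89,0],"angular":[0,0,0],"gripper":0.7}

```text
t: 20.32
tool_pos: [0.5795, 0.0485, 0.0921]
tool_rot: [3.141, -0.053, 0.001]
contact_force: [0.1, -0.3, -0.1]
opening: 0.0597
grip_force: 0.0
```

Emit:
drive_tool:
  steps:
    - {"translation":[-0.16,-0.89,0],"angular":[0,0,0],"gripper":0.7}
    - {"translation":[0,0,0.8],"angular":[0,0,0],"gripper":0.7}
    - {"translation":[0,0,0.2],"angular":[0,0,0],"gripper":0.7}
    - {"translation":[0,0,0],"angular":[0,0,0],"gripper":0.7}

```text
t: 20.82
tool_pos: [0.5739, 0.0828, 0.0512]
tool_rot: [3.141, -0.055, -0.002]
contact_force: [-0.2, -0.6, 0.3]
opening: 0.0597
grip_force: 0.0
```

```bash
python3 - <<'E'
from h import *
plan(.5744,.083,.0245,-92)
E
```

```text
pos [0.5739 0.0828 0.0512] yaw -92.0 open 0.0597 t 20.82 q6 1.62 F [-0.2 -0.6  0.3] gf 0.0
  -> yaw -92 turn rows [0.   0.01 0.  ] shift [ 0.01 -0.    0.67] = 1 x [ 0.012 -0.004]
```

Emit:
drive_tool:
  steps:
    - {"translation":[0,0,0.45],"angular":[0,0,0],"gripper":0.7}
    - {"translation":[0,0,0.22],"angular":[0,0,0],"gripper":0.7}
    - {"translation":[0,0,0],"angular":[0,0,0],"gripper":0.7}
    - {"translation":[0,0,0],"angular":[0,0,0],"gripper":0.2}
    - {"translation":[0,0,0],"angular":[0,0,0],"gripper":0.2}
    - {"translation":[0,0,0],"angular":[0,0,0],"gripper":0.2}

```text
t: 21.58
tool_pos: [0.575, 0.0832, 0.0257]
tool_rot: [-3.141, 0.055, -0.003]
contact_force: [0.6, 0.2, 1.5]
opening: 0.0384
grip_force: 61.3
```

Emit:
drive_tool:
  steps:
    - {"translation":[0,0,-0.6],"angular":[0,0,0],"gripper":0.2}
    - {"translation":[0,0,-1],"angular":[0,0,0],"gripper":0.2}
    - {"translation":[0,0,0],"angular":[0,0,0],"gripper":0.2}

```text
t: 21.95
tool_pos: [0.5767, 0.0832, 0.0921]
tool_rot: [-3.141, 0.055, -0.011]
contact_force: [0.6, 0.0, -2.7]
opening: 0.0384
grip_force: 61.4
```

```bash
python3 - <<'E'
from h import *
plan(.553,-.234,.09)
E
```

```text
pos [0.5767 0.0832 0.0921] yaw -92.0 open 0.0384 t 21.95 q6 1.62 F [ 0.6  0.  -2.7] gf 61.4
  -> yaw -92.0 turn rows [-0.   -0.05 -0.  ] shift [-0.32  7.95  0.05] = 8 x [-0.04   0.993]
```

Emit:
drive_tool:
  steps:
    - {"translation":[-0.04,0.99,0],"angular":[0,0,0],"gripper":0.2}
    - {"translation":[-0.04,0.99,0],"angular":[0,0,0],"gripper":0.2}
    - {"translation":[-0.04,0.99,0],"angular":[0,0,0],"gripper":0.2}
    - {"translation":[-0.04,0.99,0],"angular":[0,0,0],"gripper":0.2}
    - {"translation":[-0.04,0.99,0],"angular":[0,0,0],"gripper":0.2}
    - {"translation":[-0.04,0.99,0],"angular":[0,0,0],"gripper":0.2}
    - {"translation":[-0.04,0.99,0],"angular":[0,0,0],"gripper":0.2}
    - {"translation":[-0.04,0.99,0],"angular":[0,0,0],"gripper":0.2}

```text
t: 22.95
tool_pos: [0.5488, -0.2334, 0.086]
tool_rot: [-3.139, 0.055, 0.005]
contact_force: [-0.5, -0.6, -4.0]
opening: 0.0385
grip_force: 61.5
```

Emit:
drive_tool:
  steps:
    - {"translation":[0,0,0],"angular":[0,0,0],"gripper":0.2}
    - {"translation":[0,0,0.7],"angular":[0,0,0],"gripper":0.2}
    - {"translation":[0,0,0.7],"angular":[0,0,0],"gripper":0.2}
    - {"translation":[0,0,0],"angular":[0,0,0],"gripper":0.2}
    - {"translation":[0,0,0],"angular":[0,0,0],"gripper":0.2}

```text
t: 23.58
tool_pos: [0.5505, -0.2324, 0.0329]
tool_rot: [-3.141, 0.054, 0.0]
contact_force: [0.1, -0.1, -3.2]
opening: 0.0378
grip_force: 61.7
```

```bash
python3 - <<'E'
from h import *
plan(.553,-.234,.024)
E
```

```text
pos [ 0.5505 -0.2324  0.0329] yaw -92.0 open 0.0378 t 23.57 q6 1.08 F [ 0.1 -0.1 -3.2] gf 61.7
  -> yaw -92.0 turn rows [-0.  0.  0.] shift [0.06 0.04 0.22] = 1 x [0.063 0.037]
```

Emit:
drive_tool:
  steps:
    - {"translation":[0.06,0.04,0.12],"angular":[0,0,0],"gripper":0.2}
    - {"translation":[0,0,0.1],"angular":[0,0,0],"gripper":0.2}
    - {"translation":[0,0,0],"angular":[0,0,0],"gripper":0.2}
    - {"translation":[0,0,0],"angular":[0,0,0],"gripper":0.65}
    - {"translation":[0,0,0],"angular":[0,0,0],"gripper":0.65}
    - {"translation":[0,0,-0.8],"angular":[0,0,0],"gripper":0.65}
    - {"translation":[0,0,-0.9],"angular":[0,0,0],"gripper":0.7}
    - {"translation":[0,0,0],"angular":[0,0,0],"gripper":0.7}

```text
t: 24.58
tool_pos: [0.5557, -0.2363, 0.0971]
tool_rot: [3.137, -0.055, 0.012]
contact_force: [0.8, 0.2, -0.0]
opening: 0.0601
grip_force: 0.0
```

```bash
python3 - <<'E'
from h import *
nuts()
plan(.441,-.2005,.08,-110)
E
```

```text
purple [0.4718 0.0559] r 0.0232 hex 23.0 w 0.04 z 0.0307 (142, 111, 158) [243 232]
brown [0.4377 0.1776] r 0.022 hex 57.0 w 0.0399 z 0.0305 (12, 129, 124) [194 248]
brown [ 0.4225 -0.0515] r 0.0222 hex 14.0 w 0.0396 z 0.0308 (11, 128, 121) [286 251]
pos [ 0.5543 -0.2356  0.0947] yaw -92.0 open 0.0601 t 24.62 q6 1.08 F [-0.3  0.6 -0.2] gf 0.0
  -> yaw -110 turn rows [ 0.01 -0.03  2.25] shift [-2.96  0.15  0.37] = 3 x [-0.987  0.048]
```

Emit:
drive_tool:
  steps:
    - {"translation":[0,0,0],"angular":[0,0,1],"gripper":0.7}
    - {"translation":[0,0,0],"angular":[0,0,1],"gripper":0.7}
    - {"translation":[0,0,0],"angular":[0,0,0.25],"gripper":0.7}
    - {"translation":[-0.98,0.05,0],"angular":[0,0,0],"gripper":0.7}
    - {"translation":[-0.98,0.05,0],"angular":[0,0,0],"gripper":0.7}
    - {"translation":[0,0,0],"angular":[0,0,0],"gripper":0.7}

```text
t: 25.38
tool_pos: [0.4751, -0.2102, 0.0902]
tool_rot: [-3.093, 0.544, 0.005]
contact_force: [-0.3, 0.1, -0.2]
opening: 0.0596
grip_force: 0.0
```

```bash
cat >> h.py <<'E'
def wnuts(zt,x0,y0,col='brown',rad=.05):
    """nut near x0,y0 in wrist view from top-face depth points"""
    im=grab('wrist');P=pts(im);m=(abs(P[...,2]-zt)<.005)&(np.hypot(P[...,0]-x0,P[...,1]-y0)<rad)
    n,l,st,ce=cv2.connectedComponentsWithStats(m.astype(np.uint8))
    for i in range(1,n):
        if st[i,4]<150: continue
        q=P[l==i]; c,r=cv2.minEnclosingCircle(q[:,:2].astype(np.float32)); rgb=np.median(im['color'][l==i],0)
        print('w',st[i],np.round(c,4),round(r,4),'hex',hexang(q[:,:2]),rgb,np.round(np.median(q[:,2]),4))
E
python3 - <<'E'
from h import *
wnuts(.029,.441,-.2)
plan(.441,-.2005,.045,-110)
E
```

```text
w [ 256  247   65   68 3295] [ 0.4388 -0.2017] 0.0231 hex (11.0, np.float64(0.040545560914711516)) [120.  73.  44.] 0.0273
pos [ 0.4768 -0.2111  0.0913] yaw -110.0 open 0.0596 t 25.43 q6 1.36 F [ 0.2 -0.5  0.6] gf 0.0
  -> yaw -110 turn rows [-0.    0.01  0.  ] shift [-0.93  0.06  1.16] = 1 x [-0.932  0.056]
```

Emit:
drive_tool:
  steps:
    - {"translation":[-0.95,0.06,0],"angular":[0,0,0],"gripper":0.7}
    - {"translation":[0,0,0.6],"angular":[0,0,0],"gripper":0.7}
    - {"translation":[0,0,0.6],"angular":[0,0,0],"gripper":0.7}
    - {"translation":[0,0,0.4],"angular":[0,0,0],"gripper":0.7}
    - {"translation":[0,0,0],"angular":[0,0,0],"gripper":0.7}
    - {"translation":[0,0,0],"angular":[0,0,0],"gripper":0.7}

```text
t: 26.18
tool_pos: [0.4421, -0.2014, 0.0289]
tool_rot: [3.093, -0.545, 0.002]
contact_force: [0.5, -0.1, 0.9]
opening: 0.0599
grip_force: 0.0
```

```bash
python3 - <<'E'
from h import *
plan(.44,-.201,.018,-110)
E
```

```text
pos [ 0.4421 -0.2014  0.0289] yaw -110.0 open 0.0599 t 26.18 q6 1.34 F [ 0.5 -0.1  0.9] gf 0.0
  -> yaw -110 turn rows [ 0.   -0.01  0.  ] shift [-0.05  0.01  0.27] = 1 x [-0.052  0.01 ]
```

Emit:
drive_tool:
  steps:
    - {"translation":[-0.05,0,0.25],"angular":[0,0,0],"gripper":0.7}
    - {"translation":[0,0,0],"angular":[0,0,0],"gripper":0.7}
    - {"translation":[0,0,0],"angular":[0,0,0],"gripper":0.2}
    - {"translation":[0,0,0],"angular":[0,0,0],"gripper":0.2}
    - {"translation":[0,0,0],"angular":[0,0,0],"gripper":0.2}

```text
t: 26.8
tool_pos: [0.4397, -0.2005, 0.0187]
tool_rot: [3.093, -0.546, 0.001]
contact_force: [0.1, 0.2, 2.7]
opening: 0.038
grip_force: 60.9
```

Emit:
drive_tool:
  steps:
    - {"translation":[0,0,-0.9],"angular":[0,0,0],"gripper":0.2}
    - {"translation":[0,0,-1],"angular":[0,0,0],"gripper":0.2}
    - {"translation":[0,0,0],"angular":[0,0,0],"gripper":0.2}

```text
t: 27.18
tool_pos: [0.4414, -0.2015, 0.0972]
tool_rot: [3.091, -0.545, 0.01]
contact_force: [-0.1, -0.2, -2.4]
opening: 0.0378
grip_force: 61.7
```

```bash
python3 - <<'E'
from h import *
plan(.656,-.0700,.09)
E
```

```text
pos [ 0.4414 -0.2015  0.0972] yaw -110.0 open 0.0378 t 27.18 q6 1.34 F [-0.1 -0.2 -2.4] gf 61.7
  -> yaw -110.0 turn rows [ 0.01 -0.05  0.  ] shift [ 3.92 -4.92  0.18] = 5 x [ 0.784 -0.985]
```

Emit:
drive_tool:
  steps:
    - {"translation":[0.78,-0.98,0],"angular":[0,0,0],"gripper":0.2}
    - {"translation":[0.78,-0.98,0],"angular":[0,0,0],"gripper":0.2}
    - {"translation":[0.78,-0.98,0],"angular":[0,0,0],"gripper":0.2}
    - {"translation":[0.78,-0.98,0],"angular":[0,0,0],"gripper":0.2}
    - {"translation":[0.78,-0.98,0],"angular":[0,0,0],"gripper":0.2}
    - {"translation":[0,0,0.7],"angular":[0,0,0],"gripper":0.2}
    - {"translation":[0,0,0.7],"angular":[0,0,0],"gripper":0.2}
    - {"translation":[0,0,0],"angular":[0,0,0],"gripper":0.2}

```text
t: 28.18
tool_pos: [0.6486, -0.0683, 0.0319]
tool_rot: [-3.093, 0.545, 0.017]
contact_force: [-0.4, 0.8, -3.4]
opening: 0.0381
grip_force: 61.8
```

```bash
python3 - <<'E'
from h import *
plan(.656,-.0700,.0265)
E
```

```text
pos [ 0.6486 -0.0683  0.0319] yaw -110.0 open 0.0381 t 28.18 q6 1.7 F [-0.4  0.8 -3.4] gf 61.8
  -> yaw -110.0 turn rows [ 0.01  0.08 -0.  ] shift [ 0.19 -0.02  0.14] = 1 x [ 0.187 -0.023]
```

Emit:
drive_tool:
  steps:
    - {"translation":[0.1,0,0],"angular":[0,0,0],"gripper":0.2}
    - {"translation":[0,0,0.07],"angular":[0,0,0],"gripper":0.2}
    - {"translation":[0,0,0],"angular":[0,0,0],"gripper":0.2}
    - {"translation":[0,0,0],"angular":[0,0,0],"gripper":0.2}

```text
t: 28.68
tool_pos: [0.657, -0.0709, 0.036]
tool_rot: [3.094, -0.546, 0.002]
contact_force: [0.2, -0.2, -2.7]
opening: 0.038
grip_force: 61.8
```

```bash
python3 - <<'E'
from h import *
plan(.656,-.0700,.0265)
E
```

```text
pos [ 0.657  -0.0709  0.036 ] yaw -110.0 open 0.038 t 28.68 q6 1.7 F [ 0.2 -0.2 -2.7] gf 61.8
  -> yaw -110.0 turn rows [-0.   -0.01 -0.  ] shift [-0.03 -0.01  0.24] = 1 x [-0.032 -0.012]
```

Emit:
drive_tool:
  steps:
    - {"translation":[0,0,0.14],"angular":[0,0,0],"gripper":0.2}
    - {"translation":[0,0,0.1],"angular":[0,0,0],"gripper":0.2}
    - {"translation":[0,0,0],"angular":[0,0,0],"gripper":0.2}
    - {"translation":[0,0,0],"angular":[0,0,0],"gripper":0.65}
    - {"translation":[0,0,0],"angular":[0,0,0],"gripper":0.65}
    - {"translation":[0,0,-0.8],"angular":[0,0,0],"gripper":0.65}
    - {"translation":[0,0,-0.9],"angular":[0,0,0],"gripper":0.7}
    - {"translation":[0,0,0],"angular":[0,0,0],"gripper":0.7}

```text
t: 29.68
tool_pos: [0.6597, -0.0714, 0.0981]
tool_rot: [3.094, -0.546, 0.013]
contact_force: [0.5, -0.1, -0.4]
opening: 0.0595
grip_force: 0.0
```

```bash
python3 - <<'E'
from h import *
nuts()
plan(.4225,-.0515,.095,-106)
E
```

```text
brown [ 0.6786 -0.2391] r 0.0228 hex 46.0 w 0.041 z 0.036 (19, 71, 148) [356 150]
brown [ 0.6374 -0.401 ] r 0.0294 hex 5.0 w 0.0451 z 0.039 (20, 126, 111) [416 159]
gold [ 0.621  -0.2403] r 0.0231 hex 13.0 w 0.041 z 0.0365 (22, 56, 224) [357 171]
gold [ 0.5527 -0.2345] r 0.0223 hex 28.0 w 0.0399 z 0.0363 (22, 60, 229) [357 197]
brown [0.437 0.178] r 0.0219 hex 58.0 w 0.0401 z 0.0305 (12, 131, 131) [194 248]
pink [ 0.3713 -0.1504] r 0.0222 hex 20.0 w 0.0399 z 0.0309 (170, 79, 232) [327 270]
pos [ 0.6581 -0.0711  0.0957] yaw -110.0 open 0.06 t 29.73 q6 1.7 F [ 0.6 -0.1 -0.3] gf 0.0
  -> yaw -106 turn rows [-0.   -0.03 -0.5 ] shift [-5.8   1.15  0.02] = 6 x [-0.966  0.192]
```

Emit:
drive_tool:
  steps:
    - {"translation":[0,0,0],"angular":[0,0,-0.5],"gripper":0.7}
    - {"translation":[-0.97,0.19,0],"angular":[0,0,0],"gripper":0.7}
    - {"translation":[-0.97,0.19,0],"angular":[0,0,0],"gripper":0.7}
    - {"translation":[-0.97,0.19,0],"angular":[0,0,0],"gripper":0.7}
    - {"translation":[-0.97,0.19,0],"angular":[0,0,0],"gripper":0.7}
    - {"translation":[-0.97,0.19,0],"angular":[0,0,0],"gripper":0.7}
    - {"translation":[0,0,0],"angular":[0,0,0],"gripper":0.7}
    - {"translation":[0,0,0],"angular":[0,0,0],"gripper":0.7}

```text
t: 30.72
tool_pos: [0.4599, -0.0538, 0.0932]
tool_rot: [-3.111, 0.438, 0.0]
contact_force: [0.2, -0.2, 1.1]
opening: 0.0595
grip_force: 0.0
```

```bash
python3 - <<'E'
from h import *
wnuts(.029,.4225,-.0515)
plan(.422,-.0515,.018,-106)
E
```

```text
w [ 265  248   64   66 3186] [ 0.4202 -0.0523] 0.023 hex (14.0, np.float64(0.0407133963746516)) [112.  68.  40.] 0.0273
pos [ 0.4605 -0.0539  0.0936] yaw -106.0 open 0.06 t 30.77 q6 1.57 F [0.1 0.5 0.9] gf 0.0
  -> yaw -106 turn rows [-0. -0. -0.] shift [-0.94  0.21  1.89] = 1 x [-0.941  0.207]
```

Emit:
drive_tool:
  steps:
    - {"translation":[-0.96,0.21,0],"angular":[0,0,0],"gripper":0.7}
    - {"translation":[0,0,0.7],"angular":[0,0,0],"gripper":0.7}
    - {"translation":[0,0,0.8],"angular":[0,0,0],"gripper":0.7}
    - {"translation":[0,0,0.3],"angular":[0,0,0],"gripper":0.7}
    - {"translation":[0,0,0],"angular":[0,0,0],"gripper":0.7}
    - {"translation":[0,0,0],"angular":[0,0,0],"gripper":0.7}

```text
t: 31.52
tool_pos: [0.4218, -0.0516, 0.0229]
tool_rot: [3.111, -0.437, 0.003]
contact_force: [0.7, 0.2, 1.3]
opening: 0.0596
grip_force: 0.0
```

```bash
python3 - <<'E'
from h import *
plan(.4215,-.0517,.018,-106)
E
```

```text
pos [ 0.4218 -0.0516  0.0229] yaw -106.0 open 0.0596 t 31.52 q6 1.55 F [0.7 0.2 1.3] gf 0.0
  -> yaw -106 turn rows [ 0.   -0.01 -0.  ] shift [-0.01  0.    0.12] = 1 x [-0.008  0.004]
```

Emit:
drive_tool:
  steps:
    - {"translation":[0,0,0.12],"angular":[0,0,0],"gripper":0.7}
    - {"translation":[0,0,0],"angular":[0,0,0],"gripper":0.2}
    - {"translation":[0,0,0],"angular":[0,0,0],"gripper":0.2}
    - {"translation":[0,0,0],"angular":[0,0,0],"gripper":0.2}
    - {"translation":[0,0,-0.9],"angular":[0,0,0],"gripper":0.2}
    - {"translation":[0,0,-1],"angular":[0,0,0],"gripper":0.2}
    - {"translation":[0,0,0],"angular":[0,0,0],"gripper":0.2}

```text
t: 32.4
tool_pos: [0.4226, -0.0518, 0.0955]
tool_rot: [3.11, -0.437, 0.01]
contact_force: [0.6, 0.4, -3.2]
opening: 0.0383
grip_force: 62.1
```

```bash
python3 - <<'E'
from h import *
plan(.576,.002,.09)
E
```

```text
pos [ 0.4226 -0.0518  0.0955] yaw -106.0 open 0.0383 t 32.4 q6 1.55 F [ 0.6  0.4 -3.2] gf 62.1
  -> yaw -106.0 turn rows [ 0.   -0.05  0.  ] shift [ 3.31 -2.35  0.14] = 4 x [ 0.829 -0.588]
```

Emit:
drive_tool:
  steps:
    - {"translation":[0.83,-0.59,0],"angular":[0,0,0],"gripper":0.2}
    - {"translation":[0.83,-0.59,0],"angular":[0,0,0],"gripper":0.2}
    - {"translation":[0.83,-0.59,0],"angular":[0,0,0],"gripper":0.2}
    - {"translation":[0.82,-0.58,0],"angular":[0,0,0],"gripper":0.2}
    - {"translation":[0,0,0.7],"angular":[0,0,0],"gripper":0.2}
    - {"translation":[0,0,0.6],"angular":[0,0,0],"gripper":0.2}
    - {"translation":[0,0,0],"angular":[0,0,0],"gripper":0.2}
    - {"translation":[0,0,0],"angular":[0,0,0],"gripper":0.2}

```text
t: 33.4
tool_pos: [0.5732, 0.0026, 0.0402]
tool_rot: [3.111, -0.438, -0.002]
contact_force: [-0.3, 0.5, -3.2]
opening: 0.0382
grip_force: 62.1
```

```bash
python3 - <<'E'
from h import *
plan(.576,.002,.0265)
E
```

```text
pos [0.5732 0.0026 0.0402] yaw -106.0 open 0.0382 t 33.4 q6 1.72 F [-0.3  0.5 -3.2] gf 62.1
  -> yaw -106.0 turn rows [ 0.    0.01 -0.  ] shift [ 0.07 -0.    0.34] = 1 x [ 0.071 -0.005]
```

Emit:
drive_tool:
  steps:
    - {"translation":[0.06,0,0.2],"angular":[0,0,0],"gripper":0.2}
    - {"translation":[0,0,0.14],"angular":[0,0,0],"gripper":0.2}
    - {"translation":[0,0,0],"angular":[0,0,0],"gripper":0.2}
    - {"translation":[0,0,0],"angular":[0,0,0],"gripper":0.65}
    - {"translation":[0,0,0],"angular":[0,0,0],"gripper":0.65}
    - {"translation":[0,0,-0.8],"angular":[0,0,0],"gripper":0.65}
    - {"translation":[0,0,-0.9],"angular":[0,0,0],"gripper":0.7}
    - {"translation":[0,0,0],"angular":[0,0,0],"gripper":0.7}

```text
t: 34.4
tool_pos: [0.5793, 0.0015, 0.1001]
tool_rot: [-3.111, 0.437, -0.014]
contact_force: [-0.1, 0.6, -0.1]
opening: 0.0598
grip_force: 0.0
```

```bash
python3 - <<'E'
from h import *
nuts()
plan(.437,.1775,.095,115)
E
```

```text
gold [ 0.6801 -0.2391] r 0.0237 hex 49.0 w 0.041 z 0.0362 (22, 56, 226) [356 150]
brown [ 0.6211 -0.2402] r 0.0228 hex 14.0 w 0.0404 z 0.0371 (20, 69, 144) [357 171]
gold [ 0.5526 -0.2345] r 0.0229 hex 28.0 w 0.04 z 0.0368 (19, 72, 151) [357 197]
brown [0.4375 0.1773] r 0.022 hex 53.0 w 0.0399 z 0.0308 (11, 132, 128) [194 248]
pink [ 0.3717 -0.15  ] r 0.0223 hex 23.0 w 0.0398 z 0.0303 (170, 79, 229) [327 270]
pos [0.5778 0.0017 0.0978] yaw -106.0 open 0.0602 t 34.45 q6 1.72 F [-0.1 -0.5  0.1] gf 0.0
  -> yaw -65 turn rows [ 0.01 -0.03 -5.13] shift [-1.33 -5.47  0.07] = 6 x [-0.222 -0.912]
```

Emit:
drive_tool:
  steps:
    - {"translation":[0,0,0],"angular":[0,0,-1],"gripper":0.7}
    - {"translation":[0,0,0],"angular":[0,0,-1],"gripper":0.7}
    - {"translation":[0,0,0],"angular":[0,0,-1],"gripper":0.7}
    - {"translation":[0,0,0],"angular":[0,0,-1],"gripper":0.7}
    - {"translation":[0,0,0],"angular":[0,0,-1],"gripper":0.7}
    - {"translation":[-0.22,-0.91,0],"angular":[0,0,0],"gripper":0.7}
    - {"translation":[-0.22,-0.91,0],"angular":[0,0,0],"gripper":0.7}
    - {"translation":[-0.22,-0.91,0],"angular":[0,0,0],"gripper":0.7}

```text
t: 35.45
tool_pos: [0.5058, 0.0916, 0.0937]
tool_rot: [-3.073, -0.652, 0.004]
contact_force: [-0.0, 0.8, -0.2]
opening: 0.0601
grip_force: 0.0
```

Emit:
drive_tool:
  steps:
    - {"translation":[-0.22,-0.91,0],"angular":[0,0,0],"gripper":0.7}
    - {"translation":[-0.22,-0.91,0],"angular":[0,0,0],"gripper":0.7}
    - {"translation":[0,0,0],"angular":[0,0,0],"gripper":0.7}
    - {"translation":[0,0,0],"angular":[0,0,0],"gripper":0.7}

```text
t: 35.95
tool_pos: [0.4616, 0.15, 0.0946]
tool_rot: [3.073, 0.653, -0.002]
contact_force: [0.2, -0.1, -1.0]
opening: 0.0598
grip_force: 0.0
```

```bash
python3 - <<'E'
from h import *
wnuts(.029,.4375,.1775)
plan(.437,.177,.018,115)
E
```

```text
w [ 190  207   68   71 3505] [0.4355 0.1775] 0.0231 hex (54.0, np.float64(0.04073698594691729)) [111.  67.  40.] 0.0273
pos [0.462  0.1498 0.0948] yaw -66.0 open 0.0601 t 36.0 q6 1.31 F [ 0.1  0.2 -0.4] gf 0.0
  -> yaw -65 turn rows [ 0.    0.   -0.13] shift [-0.28 -0.88  1.92] = 1 x [-0.279 -0.881]
```

Angles agree at -66 (hex 54).

Emit:
drive_tool:
  steps:
    - {"translation":[-0.3,-0.9,0],"angular":[0,0,0],"gripper":0.7}
    - {"translation":[0,0,0.7],"angular":[0,0,0],"gripper":0.7}
    - {"translation":[0,0,0.8],"angular":[0,0,0],"gripper":0.7}
    - {"translation":[0,0,0.3],"angular":[0,0,0],"gripper":0.7}
    - {"translation":[0,0,0],"angular":[0,0,0],"gripper":0.7}
    - {"translation":[0,0,0],"angular":[0,0,0],"gripper":0.7}

```text
t: 36.75
tool_pos: [0.4375, 0.1783, 0.0245]
tool_rot: [-3.073, -0.652, -0.003]
contact_force: [-0.2, 1.3, 0.6]
opening: 0.0599
grip_force: 0.0
```

```bash
python3 - <<'E'
from h import *
plan(.4365,.1775,.018,114)
E
```

```text
pos [0.4375 0.1783 0.0245] yaw -66.0 open 0.0599 t 36.75 q6 1.38 F [-0.2  1.3  0.6] gf 0.0
  -> yaw -66 turn rows [ 0.   -0.01 -0.  ] shift [-0.03  0.01  0.16] = 1 x [-0.031  0.008]
```

Emit:
drive_tool:
  steps:
    - {"translation":[0,0,0.16],"angular":[0,0,0],"gripper":0.7}
    - {"translation":[0,0,0],"angular":[0,0,0],"gripper":0.2}
    - {"translation":[0,0,0],"angular":[0,0,0],"gripper":0.2}
    - {"translation":[0,0,0],"angular":[0,0,0],"gripper":0.2}
    - {"translation":[0,0,-0.9],"angular":[0,0,0],"gripper":0.2}
    - {"translation":[0,0,-1],"angular":[0,0,0],"gripper":0.2}
    - {"translation":[0,0,0],"angular":[0,0,0],"gripper":0.2}

```text
t: 37.62
tool_pos: [0.4385, 0.1789, 0.0958]
tool_rot: [-3.073, -0.653, -0.011]
contact_force: [-0.1, 0.6, -3.1]
opening: 0.0379
grip_force: 61.9
```

```bash
python3 - <<'E'
from h import *
plan(.6476,.0815,.09)
E
```

```text
pos [0.4385 0.1789 0.0958] yaw -66.0 open 0.0379 t 37.62 q6 1.38 F [-0.1  0.6 -3.1] gf 61.9
  -> yaw -66.0 turn rows [ 0.01 -0.05  0.  ] shift [3.79 4.35 0.15] = 5 x [0.757 0.87 ]
```

Emit:
drive_tool:
  steps:
    - {"translation":[0.76,0.87,0],"angular":[0,0,0],"gripper":0.2}
    - {"translation":[0.76,0.87,0],"angular":[0,0,0],"gripper":0.2}
    - {"translation":[0.76,0.87,0],"angular":[0,0,0],"gripper":0.2}
    - {"translation":[0.76,0.87,0],"angular":[0,0,0],"gripper":0.2}
    - {"translation":[0.76,0.87,0],"angular":[0,0,0],"gripper":0.2}
    - {"translation":[0,0,0.6],"angular":[0,0,0],"gripper":0.2}
    - {"translation":[0,0,0.6],"angular":[0,0,0],"gripper":0.2}
    - {"translation":[0,0,0],"angular":[0,0,0],"gripper":0.2}

```text
t: 38.62
tool_pos: [0.6417, 0.081, 0.039]
tool_rot: [-3.071, -0.652, 0.016]
contact_force: [-0.7, -1.3, -2.8]
opening: 0.038
grip_force: 61.8
```

Emit:
drive_tool:
  steps:
    - {"translation":[0,0,0],"angular":[0,0,0],"gripper":0.2}
    - {"translation":[0,0,0],"angular":[0,0,0],"gripper":0.2}

```text
t: 38.88
tool_pos: [0.6466, 0.0813, 0.0461]
tool_rot: [3.072, 0.653, 0.003]
contact_force: [-0.7, 0.4, -2.8]
opening: 0.0382
grip_force: 61.8
```

```bash
python3 - <<'E'
from h import *
plan(.6476,.0815,.0265)
E
```

```text
pos [0.6466 0.0813 0.0461] yaw -66.0 open 0.0382 t 38.88 q6 1.16 F [-0.7  0.4 -2.8] gf 61.8
  -> yaw -66.0 turn rows [ 0.01 -0.01  0.  ] shift [0.02 0.   0.49] = 1 x [0.024 0.005]
```

Emit:
drive_tool:
  steps:
    - {"translation":[0,0,0.3],"angular":[0,0,0],"gripper":0.2}
    - {"translation":[0,0,0.19],"angular":[0,0,0],"gripper":0.2}
    - {"translation":[0,0,0],"angular":[0,0,0],"gripper":0.2}
    - {"translation":[0,0,0],"angular":[0,0,0],"gripper":0.65}
    - {"translation":[0,0,0],"angular":[0,0,0],"gripper":0.65}
    - {"translation":[0,0,-0.8],"angular":[0,0,0],"gripper":0.65}
    - {"translation":[0,0,-1],"angular":[0,0,0],"gripper":0.7}
    - {"translation":[0,0,-1],"angular":[0,0,0],"gripper":0.7}

```text
t: 39.88
tool_pos: [0.6458, 0.0811, 0.1385]
tool_rot: [3.073, 0.653, 0.0]
contact_force: [-0.5, -0.4, 0.4]
opening: 0.0596
grip_force: 0.0
```

Emit:
drive_tool:
  steps:
    - {"translation":[0,0,0],"angular":[0,0,-1],"gripper":0.7}
    - {"translation":[0,0,0],"angular":[0,0,-1],"gripper":0.7}
    - {"translation":[0,0,0],"angular":[0,0,-1],"gripper":0.7}
    - {"translation":[0,0,0],"angular":[0,0,-1],"gripper":0.7}
    - {"translation":[0,0,0],"angular":[0,0,-1],"gripper":0.7}
    - {"translation":[0,0,0],"angular":[0,0,-1],"gripper":0.7}
    - {"translation":[0,0,0],"angular":[0,0,-1],"gripper":0.7}
    - {"translation":[0,0,0],"angular":[0,0,-1],"gripper":0.7}

```text
t: 40.88
tool_pos: [0.646, 0.0811, 0.1375]
tool_rot: [2.255, 2.187, 0.001]
contact_force: [0.1, 0.1, 0.7]
opening: 0.0595
grip_force: 0.0
```

```bash
python3 - <<'E'
from h import *
nuts()
plan(.4525,.3673,.12,0)
E
```

```text
brown [ 0.6796 -0.2408] r 0.0229 hex 47.0 w 0.041 z 0.0368 (19, 69, 147) [356 150]
brown [ 0.658  -0.0712] r 0.0224 hex 10.0 w 0.0402 z 0.0384 (12, 86, 92) [291 159]
brown [ 0.6212 -0.2405] r 0.0228 hex 11.0 w 0.0406 z 0.0364 (19, 71, 148) [357 171]
brown [0.5764 0.0017] r 0.0225 hex 16.0 w 0.0397 z 0.0387 (11, 106, 126) [263 191]
brown [ 0.5524 -0.2346] r 0.0231 hex 28.0 w 0.0409 z 0.0362 (19, 75, 149) [357 197]
pink [ 0.3714 -0.1501] r 0.0223 hex 20.0 w 0.0399 z 0.0306 (170, 78, 231) [327 270]
pos [0.646  0.0811 0.1375] yaw -1.6 open 0.06 t 40.92 q6 0.04 F [ 0.3 -0.6  0.6] gf 0.0
  -> yaw 0 turn rows [ 0.   0.  -0.2] shift [ 7.15 -4.84  0.44] = 8 x [ 0.894 -0.605]
```

Emit:
drive_tool:
  steps:
    - {"translation":[0,0,0],"angular":[0,0,-0.2],"gripper":0.7}
    - {"translation":[0.9,-0.6,0],"angular":[0,0,0],"gripper":0.7}
    - {"translation":[0.9,-0.6,0],"angular":[0,0,0],"gripper":0.7}
    - {"translation":[0.9,-0.6,0],"angular":[0,0,0],"gripper":0.7}
    - {"translation":[0.9,-0.6,0],"angular":[0,0,0],"gripper":0.7}
    - {"translation":[0.9,-0.6,0],"angular":[0,0,0],"gripper":0.7}
    - {"translation":[0.9,-0.6,0],"angular":[0,0,0],"gripper":0.7}
    - {"translation":[0.9,-0.6,0],"angular":[0,0,0],"gripper":0.7}

```text
t: 41.92
tool_pos: [0.4789, 0.3355, 0.1376]
tool_rot: [2.231, 2.212, 0.001]
contact_force: [0.8, 0.5, 0.3]
opening: 0.0597
grip_force: 0.0
```

Emit:
drive_tool:
  steps:
    - {"translation":[0.85,-0.6,0],"angular":[0,0,0],"gripper":0.7}
    - {"translation":[0,0,0],"angular":[0,0,0],"gripper":0.7}
    - {"translation":[0,0,0],"angular":[0,0,0],"gripper":0.7}
    - {"translation":[0,0,0],"angular":[0,0,0],"gripper":0.7}

```text
t: 42.42
tool_pos: [0.4566, 0.3677, 0.1373]
tool_rot: [2.231, 2.211, -0.0]
contact_force: [-0.6, -0.0, -0.2]
opening: 0.0598
grip_force: 0.0
```

```bash
python3 - <<'E'
from h import *
nuts()
im=grab('wrist');P=pts(im);Q=P[(P[...,2]>.07)&(P[...,2]<.082)&(np.hypot(P[...,0]-.4525,P[...,1]-.367)<.035)]
print(len(Q),cv2.minEnclosingCircle(Q[:,:2].astype(np.float32)))
plan(.4525,.3673,.042,0)
E
```

```text
gold [ 0.6781 -0.2394] r 0.0226 hex 45.0 w 0.0405 z 0.0365 (22, 59, 218) [356 150]
gold [ 0.6395 -0.4028] r 0.0294 hex 0.0 w 0.0458 z 0.0385 (20, 131, 162) [415 159]
brown [0.6469 0.0809] r 0.0233 hex 54.0 w 0.0401 z 0.0386 (11, 98, 118) [231 165]
brown [ 0.6433 -0.0644] r 0.0214 hex 11.0 w 0.0395 z 0.0386 (11, 104, 122) [289 165]
gold [ 0.6213 -0.2395] r 0.0233 hex 12.0 w 0.0403 z 0.0367 (22, 63, 218) [357 171]
brown [0.5764 0.0018] r 0.0226 hex 16.0 w 0.0396 z 0.0384 (11, 99, 120) [263 191]
gold [ 0.5527 -0.2352] r 0.0227 hex 27.0 w 0.04 z 0.0371 (22, 56, 218) [357 197]
purple [0.4717 0.0559] r 0.0227 hex 23.0 w 0.0399 z 0.031 (143, 88, 106) [243 232]
pink [ 0.3715 -0.1502] r 0.0221 hex 21.0 w 0.0399 z 0.0305 (174, 92, 170) [327 270]
3427 ((0.45130935311317444, 0.3678603768348694), 0.021061506122350693)
pos [0.4566 0.3677 0.1373] yaw -0.5 open 0.0598 t 42.52 q6 0.56 F [-0.5  0.2 -0.6] gf 0.0
  -> yaw 0 turn rows [ 0.    0.   -0.06] shift [-0.01 -0.1   2.38] = 1 x [-0.009 -0.102]
```

Emit:
drive_tool:
  steps:
    - {"translation":[0,-0.11,0.5],"angular":[0,0,0],"gripper":0.7}
    - {"translation":[0,0,0.9],"angular":[0,0,0],"gripper":0.7}
    - {"translation":[0,0,0.9],"angular":[0,0,0],"gripper":0.7}
    - {"translation":[0,0,0],"angular":[0,0,0],"gripper":0.7}
    - {"translation":[0,0,0],"angular":[0,0,0],"gripper":0.7}

```text
t: 43.15
tool_pos: [0.4518, 0.3686, 0.0458]
tool_rot: [2.229, 2.213, 0.001]
contact_force: [1.0, 0.0, 0.4]
opening: 0.0596
grip_force: 0.0
```

```bash
python3 - <<'E'
from h import *
plan(.452,.3675,.043)
E
```

```text
pos [0.4518 0.3686 0.0458] yaw -0.4 open 0.0596 t 43.15 q6 0.56 F [1.  0.  0.4] gf 0.0
  -> yaw -0.4 turn rows [ 0. -0.  0.] shift [-0.03  0.01  0.07] = 1 x [-0.028  0.006]
```

Emit:
drive_tool:
  steps:
    - {"translation":[-0.02,0,0],"angular":[0,0,0],"gripper":0.2}
    - {"translation":[0,0,0],"angular":[0,0,0],"gripper":0.2}
    - {"translation":[0,0,0],"angular":[0,0,0],"gripper":0.2}
    - {"translation":[0,0,0],"angular":[0,0,0.8],"gripper":0.2}
    - {"translation":[0,0,0],"angular":[0,0,0.8],"gripper":0.2}
    - {"translation":[0,0,0],"angular":[0,0,0.8],"gripper":0.2}
    - {"translation":[0,0,0],"angular":[0,0,0.8],"gripper":0.2}
    - {"translation":[0,0,0],"angular":[0,0,0.8],"gripper":0.2}
  force: 40

```text
t: 44.15
tool_pos: [0.4521, 0.3683, 0.0477]
tool_rot: [-2.755, -1.509, -0.003]
contact_force: [-3.0, -1.6, 4.3]
opening: 0.0387
grip_force: 40.6
```

Emit:
drive_tool:
  steps:
    - {"translation":[0,0,0],"angular":[0,0,0.8],"gripper":0.2}
    - {"translation":[0,0,0],"angular":[0,0,0.8],"gripper":0.2}
    - {"translation":[0,0,0],"angular":[0,0,0.8],"gripper":0.2}
    - {"translation":[0,0,0],"angular":[0,0,0.8],"gripper":0.2}
    - {"translation":[0,0,0],"angular":[0,0,0.8],"gripper":0.2}
    - {"translation":[0,0,0],"angular":[0,0,0.8],"gripper":0.2}
    - {"translation":[0,0,0],"angular":[0,0,0.8],"gripper":0.2}
    - {"translation":[0,0,0],"angular":[0,0,0.8],"gripper":0.2}

```text
t: 45.15
tool_pos: [0.4523, 0.368, 0.0477]
tool_rot: [-3.137, -0.17, -0.003]
contact_force: [-2.3, -2.3, 5.1]
opening: 0.0393
grip_force: 40.6
```

Emit:
drive_tool:
  steps:
    - {"translation":[0,0,0],"angular":[0,0,0.8],"gripper":0.2}
    - {"translation":[0,0,0],"angular":[0,0,0.8],"gripper":0.2}
    - {"translation":[0,0,0],"angular":[0,0,0],"gripper":0.2}
    - {"translation":[0,0,0],"angular":[0,0,0],"gripper":0.2}

```text
t: 45.65
tool_pos: [0.4523, 0.3679, 0.0477]
tool_rot: [-3.137, 0.175, -0.003]
contact_force: [-2.3, -3.9, 5.9]
opening: 0.0386
grip_force: 40.7
```

```bash
python3 - <<'E'
from h import *
o=ctrl.get_obs();plan(.452,.3675,.043);print(o['wrist_torque'])
E
```

```text
pos [0.4523 0.3679 0.0477] yaw -96.4 open 0.0386 t 45.65 q6 2.24 F [-2.3 -3.9  5.9] gf 40.7
  -> yaw -96.4 turn rows [-0.   -0.01 -0.  ] shift [-0.01  0.01  0.12] = 1 x [-0.006  0.01 ]
[-0.59477118  0.4221608   0.03920263]
```

Emit:
drive_tool:
  steps:
    - {"translation":[0,0,0],"angular":[0,0,0],"gripper":0.7}
    - {"translation":[0,0,0],"angular":[0,0,0],"gripper":0.7}
    - {"translation":[0,0,-0.9],"angular":[0,0,0],"gripper":0.7}
    - {"translation":[0,0,-1],"angular":[0,0,0],"gripper":0.7}
    - {"translation":[0,0,-1],"angular":[0,0,0],"gripper":0.7}
    - {"translation":[0,0,-0.8],"angular":[0,0,0],"gripper":0.7}
    - {"translation":[0,0,0],"angular":[0,0,0],"gripper":0.7}

```text
t: 46.52
tool_pos: [0.4533, 0.369, 0.1973]
tool_rot: [-3.132, 0.175, -0.01]
contact_force: [0.3, 0.1, 0.0]
opening: 0.0598
grip_force: 0.0
```

```bash
python3 - <<'E'
from h import *
im=grab('wrist');P=pts(im)
H,S,V=cv2.split(cv2.cvtColor(im['color'],cv2.COLOR_RGB2HSV))
m=((H<8)|(H>172))&(S>150)&(V>80)&(np.hypot(P[...,0]-.452,P[...,1]-.3675)<.06)
n,l,st,ce=cv2.connectedComponentsWithStats(m.astype(np.uint8))
for i in range(1,n):
    if st[i,4]>6:
        q=P[l==i]; d=q[:,:2]-[.452,.3675]; print(st[i],ce[i],np.round(q.mean(0),4),'ang',np.round(np.degrees(np.arctan2(*d.mean(0)[::-1])),1))
v,u=np.where(np.hypot(P[...,0]-.452,P[...,1]-.3675)<.055)
w=im['color'][v.min():v.max(),u.min():u.max(),::-1]; w=cv2.resize(cv2.rotate(w,cv2.ROTATE_90_CLOCKWISE),None,fx=3,fy=3)[:400,:400]
t=grab('top')['color'][130:290,190:430,::-1]; t=cv2.resize(t,(600,400))[:, 200:]
t=cv2.resize(grab('top')['color'][140:240,215:400,::-1],(400,216)); c=np.zeros((max(w.shape[0],216),w.shape[1]+400,3),np.uint8); c[:w.shape[0],:w.shape[1]]=w; c[:216,w.shape[1]:]=t
cv2.imwrite('pics/chk.png',c)
plan(.46,-.3675,.20,-30)
E
```

```text
[253 175  10   6  40] [257.55  177.625] [0.4608 0.3893 0.0341] ang 68.0
[260 193  24  11 126] [272.46825397 197.61904762] [0.4546 0.3762 0.076 ] ang 73.1
pos [0.4508 0.3673 0.1917] yaw -96.4 open 0.0593 t 46.67 q6 2.24 F [-0.6  0.2 -1.4] gf 0.0
  -> yaw -30 turn rows [ 0.    0.02 -8.3 ] shift [-15.79   9.38  -0.21] = 16 x [-0.987  0.587]
```

View pics/chk.png

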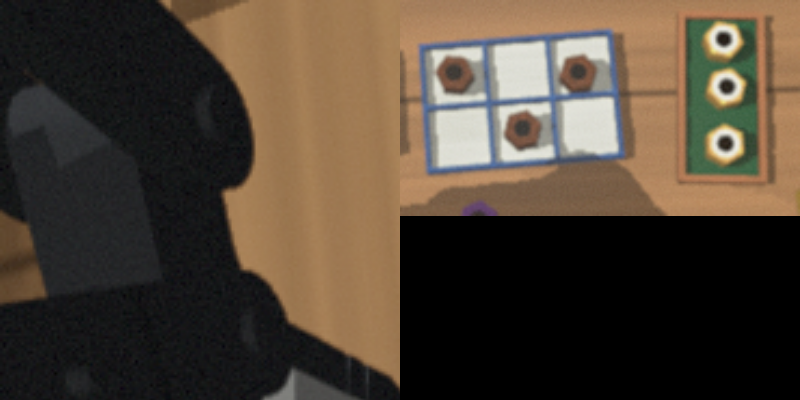

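Pointer at 68° (95° turned), so it is at 4. The crop shows the brown nuts each in a pocket of their own and the golds flat in the tray. The last part is the collar.

```bash
python3 - <<'E'
from h import *
plan(.46,-.3675,.20)
E
```

```text
pos [0.4508 0.3673 0.1917] yaw -96.4 open 0.0593 t 46.67 q6 2.24 F [-0.6  0.2 -1.4] gf 0.0
  -> yaw -96.4 turn rows [ 0.01  0.01 -0.  ] shift [ 2.28 18.23 -0.21] = 19 x [0.12 0.96]
```

Emit:
drive_tool:
  steps:
    - {"translation":[0.12,0.96,0],"angular":[0,0,0],"gripper":1}
    - {"translation":[0.12,0.96,0],"angular":[0,0,0],"gripper":1}
    - {"translation":[0.12,0.96,0],"angular":[0,0,0],"gripper":1}
    - {"translation":[0.12,0.96,0],"angular":[0,0,0],"gripper":1}
    - {"translation":[0.12,0.96,0],"angular":[0,0,0],"gripper":1}
    - {"translation":[0.12,0.96,0],"angular":[0,0,0],"gripper":1}
    - {"translation":[0.12,0.96,0],"angular":[0,0,0],"gripper":1}
    - {"translation":[0.12,0.96,0],"angular":[0,0,0],"gripper":1}

```text
t: 47.68
tool_pos: [0.4542, 0.057, 0.1911]
tool_rot: [3.137, -0.175, -0.005]
contact_force: [-0.1, 0.1, -0.3]
opening: 0.0853
grip_force: 0.0
```

Emit:
drive_tool:
  steps:
    - {"translation":[0.12,0.96,0],"angular":[0,0,0],"gripper":1}
    - {"translation":[0.12,0.96,0],"angular":[0,0,0],"gripper":1}
    - {"translation":[0.12,0.96,0],"angular":[0,0,0],"gripper":1}
    - {"translation":[0.12,0.96,0],"angular":[0,0,0],"gripper":1}
    - {"translation":[0.12,0.96,0],"angular":[0,0,0],"gripper":1}
    - {"translation":[0.12,0.96,0],"angular":[0,0,0],"gripper":1}
    - {"translation":[0.12,0.96,0],"angular":[0,0,0],"gripper":1}
    - {"translation":[0.12,0.96,0],"angular":[0,0,0],"gripper":1}

```text
t: 48.68
tool_pos: [0.4582, -0.2521, 0.1909]
tool_rot: [-3.135, 0.176, 0.005]
contact_force: [1.0, 0.5, 0.3]
opening: 0.0855
grip_force: 0.0
```

Emit:
drive_tool:
  steps:
    - {"translation":[0.12,0.96,0],"angular":[0,0,0],"gripper":1}
    - {"translation":[0.12,0.96,0],"angular":[0,0,0],"gripper":1}
    - {"translation":[0.12,0.96,0],"angular":[0,0,0],"gripper":1}
    - {"translation":[0,0,0],"angular":[0,0,0],"gripper":1}
    - {"translation":[0,0,0],"angular":[0,0,0],"gripper":1}
    - {"translation":[0,0,0],"angular":[0,0,0],"gripper":1}

```text
t: 49.42
tool_pos: [0.4606, -0.3662, 0.1925]
tool_rot: [-3.136, 0.174, 0.001]
contact_force: [0.1, -0.4, 0.3]
opening: 0.0856
grip_force: 0.0
```

```bash
python3 - <<'E'
from h import *
im=grab('wrist');P=pts(im)
for lo,hi in [(.078,.088),(.067,.077)]:
    Q=P[(P[...,2]>lo)&(P[...,2]<hi)&(np.hypot(P[...,0]-.46,P[...,1]+.3675)<.035)]
    print(len(Q),cv2.minEnclosingCircle(Q[:,:2].astype(np.float32)) if len(Q) else '')
plan(.46,-.3675,.053)
E
```

```text
1631 ((0.4580366909503937, -0.36880379915237427), 0.018132908269762993)
2568 ((0.45748910307884216, -0.36902278661727905), 0.029430944472551346)
pos [ 0.4607 -0.3664  0.1929] yaw -96.3 open 0.0851 t 49.48 q6 0.88 F [ 0.   0.  -0.5] gf 0.0
  -> yaw -96.3 turn rows [-0.  0.  0.] shift [-0.02  0.03  3.5 ] = 1 x [-0.015  0.03 ]
```

Emit:
drive_tool:
  steps:
    - {"translation":[-0.04,0.03,0.8],"angular":[0,0,0],"gripper":1}
    - {"translation":[0,0,0.9],"angular":[0,0,0],"gripper":1}
    - {"translation":[0,0,0.9],"angular":[0,0,0],"gripper":1}
    - {"translation":[0,0,0.7],"angular":[0,0,0],"gripper":1}
    - {"translation":[0,0,0],"angular":[0,0,0],"gripper":1}
    - {"translation":[0,0,0],"angular":[0,0,0],"gripper":1}

```text
t: 50.22
tool_pos: [0.4598, -0.3688, 0.0628]
tool_rot: [3.135, -0.175, 0.002]
contact_force: [-0.8, 0.3, 0.6]
opening: 0.0854
grip_force: 0.0
```

```bash
python3 - <<'E'
from h import *
plan(.459,-.368,.055)
E
```

```text
pos [ 0.4598 -0.3688  0.0628] yaw -96.4 open 0.0854 t 50.23 q6 0.88 F [-0.8  0.3  0.6] gf 0.0
  -> yaw -96.4 turn rows [ 0.01 -0.01  0.  ] shift [-0.02 -0.02  0.19] = 1 x [-0.022 -0.017]
```

Emit:
drive_tool:
  steps:
    - {"translation":[-0.02,0,0.19],"angular":[0,0,0],"gripper":1}
    - {"translation":[0,0,0],"angular":[0,0,0],"gripper":1}
    - {"translation":[0,0,0],"angular":[0,0,0],"gripper":0.4}
    - {"translation":[0,0,0],"angular":[0,0,0],"gripper":0.4}
    - {"translation":[0,0,0],"angular":[0,0,0],"gripper":0.4}
    - {"translation":[0,0,0],"angular":[0,0,0],"gripper":0.4}
  force: 30

```text
t: 50.98
tool_pos: [0.4584, -0.3684, 0.0544]
tool_rot: [-3.137, 0.176, -0.0]
contact_force: [-0.9, 2.0, 5.0]
opening: 0.0551
grip_force: 31.9
```

Emit:
drive_tool:
  steps:
    - {"translation":[0,0,0],"angular":[0,0,0.8],"gripper":0.4}
    - {"translation":[0,0,0],"angular":[0,0,0.8],"gripper":0.4}
    - {"translation":[0,0,0],"angular":[0,0,0.8],"gripper":0.4}
    - {"translation":[0,0,0],"angular":[0,0,0.8],"gripper":0.4}
    - {"translation":[0,0,0],"angular":[0,0,0.8],"gripper":0.4}
    - {"translation":[0,0,0],"angular":[0,0,0.8],"gripper":0.4}
    - {"translation":[0,0,0],"angular":[0,0,0.8],"gripper":0.4}
    - {"translation":[0,0,0],"angular":[0,0,0.8],"gripper":0.4}

```text
t: 51.98
tool_pos: [0.4583, -0.3686, 0.0544]
tool_rot: [2.75, -1.518, 0.0]
contact_force: [-3.0, 1.6, 6.5]
opening: 0.055
grip_force: 32.1
```

```bash
python3 - <<'E'
from h import *
plan(.459,-.368,.055);print(ctrl.get_obs()['wrist_torque'])
E
```

```text
pos [ 0.4583 -0.3686  0.0544] yaw -147.8 open 0.055 t 51.98 q6 1.78 F [-3.   1.6  6.5] gf 32.1
  -> yaw -147.8 turn rows [ 0. -0.  0.] shift [-0.   -0.02 -0.02] = 1 x [-0.003 -0.023]
[0.36603397 0.26787528 0.02764168]
```

Emit:
drive_tool:
  steps:
    - {"translation":[0,0,0],"angular":[0,0,0.3],"gripper":0.4}
    - {"translation":[0,0,0],"angular":[0,0,0.3],"gripper":0.4}
    - {"translation":[0,0,0],"angular":[0,0,0],"gripper":0.4}

```text
t: 52.35
tool_pos: [0.4587, -0.3694, 0.0543]
tool_rot: [2.688, -1.622, 0.003]
contact_force: [0.3, -2.8, 2.2]
opening: 0.0547
grip_force: 32.6
```

```bash
python3 - <<'E'
from h import *
plan(.459,-.368,.055);print(ctrl.get_obs()['wrist_torque'])
E
```

```text
pos [ 0.4587 -0.3694  0.0543] yaw -152.2 open 0.0547 t 52.35 q6 1.85 F [ 0.3 -2.8  2.2] gf 32.6
  -> yaw -152.2 turn rows [ 0.   -0.02  0.  ] shift [-0.03 -0.02 -0.02] = 1 x [-0.027 -0.023]
[-0.32980541 -0.03827903  1.05669371]
```

The torque jumped to 1.06 N m, so the collar is at its stop. Releasing and checking.

Emit:
drive_tool:
  steps:
    - {"translation":[0,0,0],"angular":[0,0,0],"gripper":1}
    - {"translation":[0,0,0],"angular":[0,0,0],"gripper":1}
    - {"translation":[0,0,0],"angular":[0,0,0],"gripper":1}
    - {"translation":[0,0,-0.8],"angular":[0,0,0],"gripper":1}
    - {"translation":[0,0,-1],"angular":[0,0,0],"gripper":1}
    - {"translation":[0,0,-1],"angular":[0,0,0],"gripper":1}
    - {"translation":[0,0,-1],"angular":[0,0,0],"gripper":1}

```text
t: 53.22
tool_pos: [0.458, -0.3682, 0.2067]
tool_rot: [-2.687, 1.628, 0.001]
contact_force: [0.2, -0.4, -0.5]
opening: 0.0852
grip_force: 0.0
```

Emit:
drive_tool:
  steps:
    - {"translation":[-1,0,0],"angular":[0,0,0],"gripper":1}
    - {"translation":[-1,0,0],"angular":[0,0,0],"gripper":1}
    - {"translation":[-1,0,0],"angular":[0,0,0],"gripper":1}
    - {"translation":[0,0,0],"angular":[0,0,0],"gripper":1}
    - {"translation":[0,0,0],"angular":[0,0,0],"gripper":1}

```text
t: 53.85
tool_pos: [0.4029, -0.2624, 0.2059]
tool_rot: [2.687, -1.628, 0.001]
contact_force: [0.2, 0.2, -0.2]
opening: 0.0854
grip_force: 0.0
```

```bash
python3 - <<'E'
from h import *
im=grab('top','end.png');nuts(im);P=pts(im)
s=np.s_[208:270,394:455];Q=P[s].reshape(-1,3);Q=Q[(Q[:,2]>.077)&(Q[:,2]<.105)]
print('head',len(Q),np.round(np.percentile(Q[:,2],[5,50,90]),4))
i0=__import__('pickle').load(open('ims0.pkl','rb'))['top'];P0=pts(i0);Q=P0[s].reshape(-1,3);Q=Q[(Q[:,2]>.077)&(Q[:,2]<.105)]
print('head0',len(Q),np.round(np.percentile(Q[:,2],[5,50,90]),4))
plan(.5,-.2,.2)
E
```

```text
gold [ 0.6799 -0.2396] r 0.0226 hex 47.0 w 0.0405 z 0.0362 (23, 63, 215) [356 150]
gold [ 0.6382 -0.4018] r 0.0297 hex 4.0 w 0.0462 z 0.0373 (20, 132, 159) [416 159]
brown [0.6474 0.0814] r 0.0225 hex 54.0 w 0.0405 z 0.0388 (11, 99, 116) [231 165]
brown [ 0.643  -0.0662] r 0.0232 hex 10.0 w 0.0404 z 0.0384 (11, 104, 119) [289 165]
gold [ 0.6216 -0.2386] r 0.0231 hex 12.0 w 0.0407 z 0.0365 (22, 66, 210) [357 171]
brown [0.5767 0.002 ] r 0.023 hex 15.0 w 0.0396 z 0.0387 (11, 98, 118) [263 191]
gold [ 0.5525 -0.2353] r 0.0233 hex 30.0 w 0.0405 z 0.0363 (22, 62, 214) [357 197]
purple [0.4714 0.0558] r 0.0224 hex 23.0 w 0.04 z 0.031 (142, 111, 154) [243 232]
pink [ 0.3715 -0.1499] r 0.0223 hex 21.0 w 0.04 z 0.0307 (171, 84, 220) [327 270]Traceback (most recent call last):
  File "<stdin>", line 4, in <module>
    return _quantile_unchecked(
        a, q, axis, out, overwrite_input, method, keepdims, weights)
    return _ureduce(a,
                    func=_quantile_ureduce_func,
    ...<5 lines>...
                    overwrite_input=overwrite_input,
                    method=method)
    r = func(a, **kwargs)
    result = _quantile(arr,
                       quantiles=q,
    ...<2 lines>...
                       out=out,
                       weights=wgt)
    slices_having_nans = np.isnan(arr[-1, ...])
                                  ~~~^^^^^^^^^
IndexError: index -1 is out of bounds for axis 0 with size 0
```

View pics/end.png

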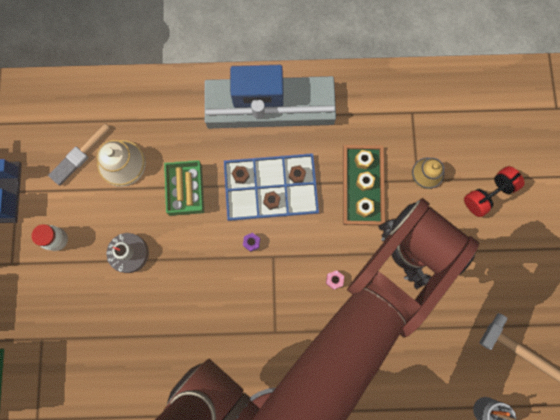

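The end view shows all nuts in place and the bells untouched, but the arm hides the stop. I'll move aside.

Emit:
drive_tool:
  steps:
    - {"translation":[-0.8,-0.4,0],"angular":[0,0,0],"gripper":1}
    - {"translation":[-0.8,-0.4,0],"angular":[0,0,0],"gripper":1}
    - {"translation":[-0.8,-0.4,0],"angular":[0,0,0],"gripper":1}
    - {"translation":[-0.8,-0.4,0],"angular":[0,0,0],"gripper":1}
    - {"translation":[-0.8,-0.4,0],"angular":[0,0,0],"gripper":1}
    - {"translation":[-0.8,-0.4,0],"angular":[0,0,0],"gripper":1}
    - {"translation":[0,0,0],"angular":[0,0,0],"gripper":1}
    - {"translation":[0,0,0],"angular":[0,0,0],"gripper":1}

```text
t: 54.9
tool_pos: [0.3992, -0.0482, 0.2059]
tool_rot: [2.686, -1.628, 0.0]
contact_force: [0.9, 0.2, -0.2]
opening: 0.0852
grip_force: 0.0
```

```bash
python3 - <<'E'
from h import *
import pickle
for im in (pickle.load(open('ims0.pkl','rb'))['top'],grab('top')):
    P=pts(im);s=np.s_[208:270,394:455];Q=P[s].reshape(-1,3);Q=Q[(Q[:,2]>.077)&(Q[:,2]<.105)]
    print('head',len(Q),np.round(np.percentile(Q[:,2],[5,50,90]),4) if len(Q) else '')
plan(.5,-.2,.2)
E
```

```text
head 253 [0.0793 0.0898 0.0945]
head 252 [0.08   0.0897 0.0943]
pos [ 0.3991 -0.0484  0.2058] yaw -152.5 open 0.0854 t 54.95 q6 2.36 F [-0.2  0.5 -1.1] gf 0.0
  -> yaw -152.5 turn rows [ 0. -0.  0.] shift [ 4.53 -0.48  0.15] = 5 x [ 0.905 -0.097]
```

Head is back to its starting height, and everything is in place.

```bash
python3 -c "
from station import ctrl
print(ctrl.finish_job())"
```

```text
the job is handed in; nothing more can be done
None
```

The job is handed in at about 55 s: stop pressed first, three gold nuts flat in the tray, three bronze nuts in pockets of their own (one was knocked aside but stayed flat in its pocket), sleeve at 4, head fully up again, and the bells left alone.

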